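Load the module programming fixture and close its contact plate

TASK

Take every finished module (green top) out of the fixture's carriage and lay it on the blue mat, and put every other module (bare aluminium top) from the mat into a nest of the carriage, one per nest and flat on its floor, with the carriage still at the load station. Then pull up the red index plunger, slide the carriage over to the test station and let the plunger drop into its slot; lower the contact plate level onto the two guide pins until it sits fully down on their shoulders, and then press the green start button and let it go. Leave the other things on the bench where they are.

Things in the scene. Friction and masses are not known exactly. Their poses are not given: they have to be found in the camera images.
- fixture: the programming fixture, fixed to the table: grey base plate 200 mm (x) by 400 mm (y) by 15 mm thick, origin at the centre of its underside, z up. Its y axis is the direction in which the carriage slides from the load station to the test station. Along its middle runs a rail with two index slots, 120 mm apart.
- carriage (a joint): position of the aluminium carriage along the fixture's +y, m: 0 = load station (start), 0.120 = test station; it stops at 0.1215. About 2 N of friction. Locked at both stations by the plunger's pin (about 1.5 mm of play).
- plunger (a joint): lift of the spring-loaded index plunger, m: 0 = pin fully down in a slot, 0.018 = fully up; about 5 N to start, 9.5 N fully up. Above 0.011 the pin is clear of the rail and the carriage can slide; let go between the slots, the pin rides on the rail at about 0.010 and drops by itself when it comes over a slot.
- knob (a point): middle of the red plunger knob, an upright cylinder 25 mm across and 28 mm tall (14 mm above and below this point), on the -y end of the carriage and riding with it, in line with the nests, 50 mm before the centre of nest0; pull it straight up. Its underside is 4 mm above an aluminium block when down.
- nest0 (a point): centre of the floor of nest 1 of 4 on the carriage (rides with it). A nest is a shallow pocket 58 mm along the fixture's x by 44 mm along y with blue rims 7 mm high; nests follow each other every 50 mm along y. Nest floors are 35 mm above the table.
- nest1 (a point): centre of the floor of nest 2 of 4 on the carriage (rides with it). A nest is a shallow pocket 58 mm along the fixture's x by 44 mm along y with blue rims 7 mm high; nests follow each other every 50 mm along y. Nest floors are 35 mm above the table.
- nest2 (a point): centre of the floor of nest 3 of 4 on the carriage (rides with it). A nest is a shallow pocket 58 mm along the fixture's x by 44 mm along y with blue rims 7 mm high; nests follow each other every 50 mm along y. Nest floors are 35 mm above the table.
- nest3 (a point): centre of the floor of nest 4 of 4 on the carriage (rides with it). A nest is a shallow pocket 58 mm along the fixture's x by 44 mm along y with blue rims 7 mm high; nests follow each other every 50 mm along y. Nest floors are 35 mm above the table.
- module0: a control module (may be absent): black box with aluminium top and brass contact strips, 54 mm along its x, 40 mm along y, 28 mm high, about 0.11 kg; origin at the centre of its underside. Fits a nest with its 54 mm side along the fixture's x, either way round. At start on the dark blue mat, 2 mm thick.
- module1: a control module (may be absent): black box with aluminium top and brass contact strips, 54 mm along its x, 40 mm along y, 28 mm high, about 0.11 kg; origin at the centre of its underside. Fits a nest with its 54 mm side along the fixture's x, either way round. At start on the dark blue mat, 2 mm thick.
- module2: a control module (may be absent): black box with aluminium top and brass contact strips, 54 mm along its x, 40 mm along y, 28 mm high, about 0.11 kg; origin at the centre of its underside. Fits a nest with its 54 mm side along the fixture's x, either way round. At start on the dark blue mat, 2 mm thick.
- module3: a control module (may be absent): black box with aluminium top and brass contact strips, 54 mm along its x, 40 mm along y, 28 mm high, about 0.11 kg; origin at the centre of its underside. Fits a nest with its 54 mm side along the fixture's x, either way round. At start on the dark blue mat, 2 mm thick.
- plate: contact plate, 0.42 kg: aluminium cross bar 210 (x) x 36 (y) x 20 mm with a guide hole near each end, across it a yellow panel 66 (x) x 190 mm (y); origin: centre of the bar's underside, z up; a rubber pad stands 3 mm out below. Black handle bar over its centre: 22 mm thick (x), 80 long (y), from 20 to 55 mm above the origin. Either way round fits. Starts on a grey stand, origin 30 mm above the table.
- hole0 (a point): lower mouth of one guide hole of the plate, 14.5 mm across, through the 20 mm cross bar, 85 mm from the centre along -x
- hole1 (a point): lower mouth of the other guide hole, 85 mm from the centre along +x
- seat (a point): midway between the two guide pins, at the height of their shoulders (70 mm above the table): where the plate's origin comes when it sits fully down; modules in nests then clear its rubber pad by 4 mm. The pins stand 85 mm from here along the fixture's -x and +x, beside the carriage's path at the test station: 12 mm across, round tips, 36 mm tall above the shoulders (tips 106 mm above the table).
- finished0: a finished module (may be absent): same size and shape as the others but with a green top; origin at the centre of its underside. At start in a nest of the carriage.
- finished1: a finished module (may be absent): same size and shape as the others but with a green top; origin at the centre of its underside. At start in a nest of the carriage.
- mat: dark blue mat, fixed, 220 mm (x) by 190 mm (y), 2 mm thick, origin at the centre of its underside
- start (a joint): travel of the green start button, m: 0 = up, 0.006 = fully pressed (about 5 N); springs back
- start_top (a point): centre of the top of the green start button, 28 mm across, on the fixture's near corner by the test station; pressed straight down
- screwdriver: bystander, to be left alone: orange-handled screwdriver, 150 mm long, lying on the table near the robot; origin at the middle of its underside
- tape: bystander, to be left alone: blue tape roll, 84 mm across, 20 mm high, on the table; origin at the middle of its underside
- spool: bystander, to be left alone: metal wire spool, 60 mm across, 46 mm high; origin at the middle of its underside

How it is judged:
By the outcome, as a careful person would: the job done as asked, in the order asked, and still so for the second after the job is handed in, with the robot touching nothing.
Of module0, module1, module2, module3 only 2 to 4 are there at a start; the rules pass over those that are not, and their reading is None.
Of finished0, finished1 only 1 to 2 are there at a start; the rules pass over those that are not, and their reading is None.
At some moment in a run one of module0, module1, module2, module3 may be knocked a few centimetres aside while the robot is not near it.
Once in a run the grip may slacken for a moment while it holds something.
It also fails if it takes over 210 s, if anything falls off the work surface, if the arm or the gripper's body presses on something with over 40 N, if the wrist force passes 120 N, or if a joint passes its speed limit or range.

ROBOT

A 6-joint arm with a two-finger parallel gripper is mounted at the origin on the work surface. World frame = base frame: x ahead of the robot, y to its left, z up, the work surface at z = 0. Lengths are in m, angles in rad, forces in N, time in s.
With the tool pointing down it reaches from about 0.3 to 0.875 m from the base axis. Payload 6.4 kg.
Tool frame: the origin (TCP) lies at the very end of the fingers, on their centre line; the grasp point (between the pads) lies 19 mm behind it (ctrl.hold_point_z is the distance from the TCP to the grasp point, in m); y points along the fingers, x is the direction in which the jaws open and shut, and the axes are right-handed (so a half turn about y gives the same grasp; the last joint's range is limited). The gripper opens to 85 mm and grips with 20 to 120 N. Pads are 22 mm wide; open, the fingers measure 114 mm over their backs; the gripper's body (76 mm by 85 mm) begins 54 mm behind the grasp point. The pads swing forward as they close: fully open they stand 13 mm farther back than shut.
Start: joints at [-1.511, 0.181, 1.607, -0, 1.354, -0.206], TCP at [0.151, -0.555, 0.231] pointing down, gripper open.
Joint ranges: [-2.99, 2.99], [-0.89, 2.07], [0.3, 2.58], [-1.14, 4.28], [0, 2.63], [-3.12, 3.12]. Speed limits (rad/s): [2.57, 2.57, 3.01, 3.14, 3.14, 3.14].

INTERFACE

Orientations are given as a unit quaternion [w, x, y, z].
In Python, from bench import ctrl, imaging gives the robot as it stands.
- The arm moves only by the shell command python3 -m jog 'ROWS'. ROWS is JSON, a list of rows, each a list of 3 entries, a list of its own where there are three numbers: the shift along the tool's x, y, z in cm, then the turn, a rotation vector about the tool's x, y, z in rad, then the finger opening in cm, from 0 to 8.54. A call has 1 to 12 rows; each row shifts and turns the pose as measured when the row begins, along the tool's axes as they then stand; what a row does not reach is not made up. A row lasts 1/12 s, in which the tool goes at most 41.7 mm and 7.16 degrees, less where a joint would pass 70% of its speed; a pose out of reach is approached as far as the arm can. A call is refused whole if a number of a shift passes 4.17 or a number of a turn 0.125, either way. A call with a gripper value outside its range is refused whole. The fingers move at their own pace and stop on an object; the grip force is fixed at half the most. Time passes only in rows, so rows that do not move let the fingers close. It gives the time, the measured TCP pose, the force and the opening at its end, in the units of the state.
- ctrl.get_obs(): the state, without advancing time (a new reading comes with each control period).
- imaging.camera(name): name is "scene" or "top"; returns a dict with "frame" (400x640x3 uint8, red, green, blue), "depth" (400x640 float32, m along the optical axis (not along the pixel's ray), 0 where there is no reading), "K" (3x3 intrinsics, pixels), "R" (3x3) and "t" (3): a world point X has camera coordinates R X + t. Camera axes: x right, y down, z forward; pixel columns grow to the right and rows downward; lengths in m; the calibration is good to about 2 mm. A picture is of the moment at which its call begins.
- ctrl.hand_in(): hands the job in, once; it reports no verdict.
The state is a dict: "time_s": time; "q": joint angles; "dq": joint speeds; "joint_efforts": joint torques, N m; "eef_pos": TCP position; "eef_rot": TCP orientation; "wrist_force": force on the tool from outside, world axes, zero at the start; "torque": the same for the moment, N m; "opening": opening from 0.0 (shut) to 1.0 (fully open).
Only numpy, scipy, OpenCV 4.12 (cv2) and the standard library are available. Lean on these libraries where they do the work, as an engineer would, in place of code of your own. Each camera call takes 0.05 s, during which the arm holds its last target. There are 200 camera calls.

## Working session

There is one attempt and no reset: what is moved stays moved. The work goes in short steps, Python scripts to look and compute and a shell command to move; the robot and the scene stay as the last step left them, time stands still between calls to the robot, and variables do not carry over. Pictures are saved under pics/ and viewed, about 12 in all and at most 16, crops included, and the job is handed in when it is done.

```bash
mkdir -p pics; ls; python3 - <<'E'
from bench import ctrl, imaging
import cv2
print(ctrl.get_obs(), ctrl.hold_point_z)
for n in("scene","top"):
    c=imaging.camera(n); cv2.imwrite(f"pics/{n}0.png",c["frame"][:,:,::-1]); print(n,c["K"],c["R"],c["t"])
E
```

```text
pics
{'time_s': 0.0, 'q': array([-1.51129230e+00,  1.81551235e-01,  1.60803112e+00,  9.09585633e-06,
        1.35383978e+00, -2.06260974e-01]), 'dq': array([-0.00127907,  0.00062991, -0.00086631,  0.00066799, -0.00141944,
        0.0001608 ]), 'joint_efforts': array([ 1.09727789e-03, -4.44864714e+01, -3.51339805e+01, -2.72320231e-04,
        8.98644445e-03, -5.21573526e-06]), 'eef_pos': array([ 0.15102859, -0.55421322,  0.23036728]), 'eef_rot': array([ 0.562329  , -0.56134556,  0.42976677, -0.42892631]), 'wrist_force': array([0.86156054, 1.00732598, 0.92721631]), 'torque': array([ 0.08337483, -0.01467454, -0.04201305]), 'opening': 1.0010055152725508} 0.0187
scene [[515.19818111   0.         320.71241861]
 [  0.         515.19818111 195.01072244]
 [  0.           0.           1.        ]] [[ 0.07434255  0.99721062 -0.00664501]
 [ 0.86046105 -0.06751307 -0.50502353]
 [-0.50406346  0.03182696 -0.86307999]] [-0.03663395 -0.44000927  1.85848199]
top [[457.17728051   0.         318.29131184]
 [  0.         457.17728051 203.34501829]
 [  0.           0.           1.        ]] [[ 1.11859112e-03 -9.99936616e-01 -1.12032489e-02]
 [-9.97833603e-01 -3.79161343e-04 -6.57872106e-02]
 [ 6.57787929e-02  1.12525672e-02 -9.97770780e-01]] [0.00369311 0.55794503 1.31011708]
```

View pics/top0.png

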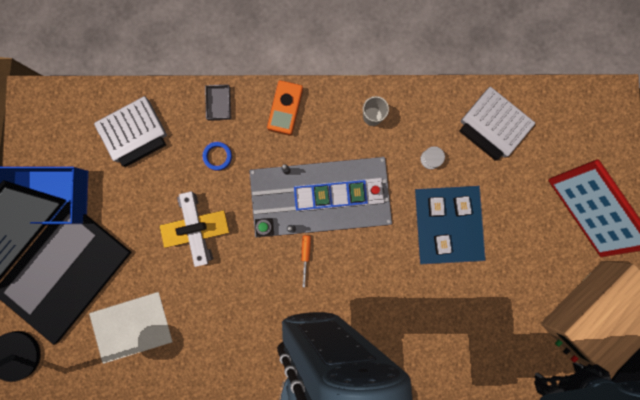

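View pics/scene0.png

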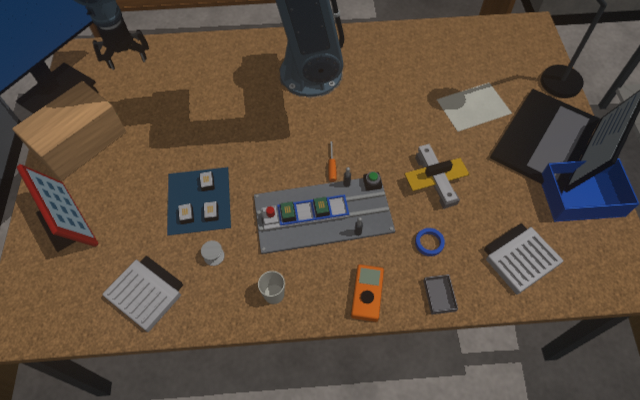

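```bash
cat > h.py <<'E'
from bench import ctrl, imaging
import cv2, numpy as np
from scipy.spatial.transform import Rotation as Ro
def cast(c,uv,z):
    uv=np.atleast_2d(uv).astype(float)
    d=np.c_[uv,np.ones(len(uv))]@np.linalg.inv(c["K"]).T@c["R"]
    o=-c["R"].T@c["t"]
    return (o+d*((z-o[2])/d[:,2])[:,None])[:,:2]
def proj(c,X):
    p=c["K"]@(c["R"]@np.asarray(X,float)+c["t"]); return p[:2]/p[2]
def mask(c,lo,hi):
    return cv2.inRange(cv2.cvtColor(c["frame"],cv2.COLOR_RGB2HSV),np.array(lo),np.array(hi))
def blobs(m,amin=15,close=0,amax=1e9):
    if close: m=cv2.morphologyEx(m,cv2.MORPH_CLOSE,np.ones((close,close),np.uint8))
    n,l,s,ce=cv2.connectedComponentsWithStats(m)
    return [(s[i][4],ce[i],np.argwhere(l==i)[:,::-1]) for i in range(1,n) if amin<=s[i][4]<amax]
def rect(pts,z,c):
    w=cast(c,pts,z).astype(np.float32)*1000
    return cv2.minAreaRect(w)
def crop(c,u0,u1,v0,v1,f,name):
    cv2.imwrite(name,cv2.resize(c["frame"][v0:v1,u0:u1,::-1],None,fx=f,fy=f,interpolation=cv2.INTER_CUBIC))
def tool():
    o=ctrl.get_obs(); w,x,y,z=o["eef_rot"]; R=Ro.from_quat([x,y,z,w]).as_matrix()
    return o,o["eef_pos"],R
def goto(xyz,yaw=None):
    """print cm shift in tool axes to the TCP goal; yaw = wanted world angle of jaw axis (mod pi)"""
    o,p,R=tool(); d=R.T@(np.asarray(xyz)-p)*100
    s=f"t={o['time_s']:.2f} tcp={np.round(p,4)} shift cm {np.round(d,2)}"
    j=np.arctan2(R[1,0],R[0,0])
    y0=yaw if yaw is not None else j
    e=(y0-j+np.pi/2)%np.pi-np.pi/2
    # target R: y down, x at yaw
    a=j+e; T=np.array([[np.cos(a),0,0],[np.sin(a),0,0],[0,-1,0]],float)
    T[:,0]=[np.cos(a),np.sin(a),0];T[:,1]=[0,0,-1];T[:,2]=np.cross(T[:,0],T[:,1])
    rv=Ro.from_matrix(R.T@T).as_rotvec()
    print(s,"jawdeg",round(np.degrees(j),1),"rotvec",np.round(rv,4),"open",round(o["opening"],3),"F",np.round(o["wrist_force"],1),"q6",round(o["q"][5],2))
    print("tool x",np.round(R[:,0],3),"z",np.round(R[:,2],3), "in final axes:",np.round(T.T@(np.asarray(xyz)-p)*100,2))
E
python3 - <<'E'
from h import *
c=imaging.camera("top"); np.save("top.npy",c,allow_pickle=True)
crop(c,150,490,130,275,2.35,"pics/c1.png")
s=imaging.camera("scene")
for nm,cc in(("top",c),("scene",s)):
  print(nm)
  for k,lo,hi,z in(("green",(40,60,30),(85,255,255),.063),("red",(0,150,80),(6,255,255),.07),("yellow",(20,150,90),(32,255,255),.04),("blue",(105,120,120),(125,255,255),.042),("mat",(95,100,30),(112,255,110),.002)):
    for a,ce,p in blobs(mask(cc,lo,hi)):
        r=rect(p,z,cc); print(k,a,np.round(ce,1),np.round(cast(cc,ce,z),4),"rect",np.round(r[0],1),np.round(r[1],1),round(r[2],1))
hsv=cv2.cvtColor(c["frame"],cv2.COLOR_RGB2HSV)
for u,v in((275,180),(340,195),(437,205),(286,168),(193,215),(463,204),(320,215)): print(u,v,hsv[v,u],round(float(c["depth"][v,u]),3))
E
```

```text
top
green 175 [356.5 192. ] [[ 0.587  -0.1037]] rect [ 586.9 -103.9] [49.2 37.3] 6.4
green 166 [321.4 195.2] [[ 0.5781 -0.0051]] rect [578.5  -4.9] [48.9 35.4] 6.4
green 81 [262.7 226.5] [[0.4898 0.1595]] rect [489.9 159.9] [25.3 25.3] 0.5
green 31 [558.5 342.5] [[ 0.1734 -0.6543]] rect [ 173.1 -654.4] [14.8 15.3] 54.8
red 1249 [601.5 199. ] [[ 0.5669 -0.7825]] rect [ 537.5 -778.9] [296.  152.1] 32.7
red 52 [374.9 189.6] [[ 0.5931 -0.1546]] rect [ 593.4 -154.9] [17.7 21.9] 44.9
red 15 [574.9 358.9] [[ 0.1317 -0.6935]] rect [ 131.3 -693.9] [ 7.4 11.6] 43.7
yellow 422 [215.1 223.1] [[0.4998 0.2988]] rect [497.5 303.6] [63.2 70.6] 12.1
yellow 453 [172.3 233.7] [[0.4695 0.4209]] rect [470.8 417. ] [64.  70.2] 13.3
blue 278 [216.5 155.5] [[0.6943 0.2974]] rect [694.5 297.3] [78.6 77.3] 45.3
blue 74 [ 36.5 167. ] [[0.6613 0.8182]] rect [661.3 818.3] [212.4   0. ] 90.0
blue 1105 [ 53.6 186.1] [[0.606  0.7662]] rect [575.  772.4] [155.5 127.8] 2.5
blue 335 [327.4 194.9] [[ 0.5804 -0.0221]] rect [580.8 -29.8] [ 67.  205.3] 5.5
mat 723 [ 28.5 180.1] [[0.628  0.8661]] rect [585.3 846.6] [213.1 
[... 2649 characters left out ...]
] rect [ 391.5 -885.3] [31.4  6.3] 44.1
mat 16 [ 46.2 192.9] [[ 0.4377 -0.8554]] rect [ 438.2 -854.6] [30.6  6.2] 44.2
mat 18 [ 53.1 205.1] [[ 0.4837 -0.8257]] rect [ 483.3 -826. ] [31.6  6.3] 34.0
mat 135 [618.9 207.6] [[0.6278 0.9006]] rect [630.9 899.2] [ 22. 122.] 0.3
mat 15 [ 63.9 209.3] [[ 0.5016 -0.7897]] rect [ 502.2 -789.4] [24.1  6.1] 44.2
mat 18 [ 60.3 217.8] [[ 0.5306 -0.7954]] rect [ 531.2 -794.9] [29.  6.] 44.5
mat 15 [ 70.9 221.5] [[ 0.546  -0.7611]] rect [ 546.1 -761.2] [23.5  5.4] 35.7
275 180 [143   9 117] 1.338
340 195 [173  12 193] 1.314
437 205 [ 17 123 187] 1.314
286 168 [ 5 25 61] 1.257
193 215 [173  11 216] 1.302
463 204 [ 17 114 185] 1.314
320 215 [138  10 123] 1.328
```

View pics/c1.png

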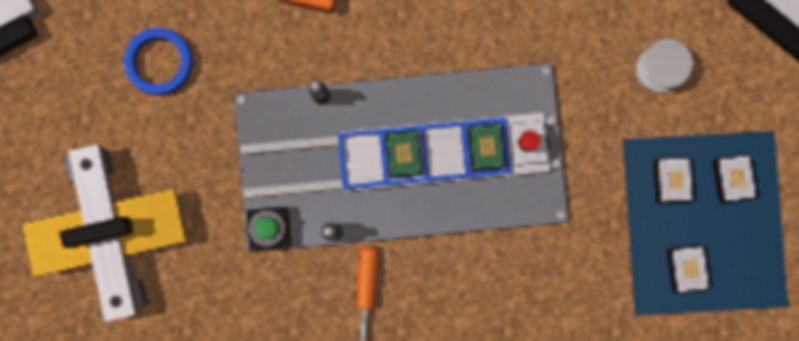

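```bash
cat > meas.py <<'E'
from h import *
def mods(cams):
    for nm,c in cams:
        cor=[proj(c,[x,y,.03]) for x,y in((.39,-.50),(.39,-.26),(.63,-.26),(.63,-.50))]
        roi=np.zeros((400,640),np.uint8); cv2.fillConvexPoly(roi,np.int32(cor),255)
        h=cv2.cvtColor(c["frame"],cv2.COLOR_RGB2HSV)
        m=((((h[...,0]<40)|(h[...,1]<60))&(h[...,2]>125)&(roi>0)).astype(np.uint8))*255
        for a,ce,p in blobs(m,60):
            r=rect(p,.030,c); print(nm,"mod",a,np.round(ce,1),np.round(cast(c,ce,.030),4),"rect",np.round(r[0],1),np.round(r[1],1),round(r[2],1))
        m=mask(c,(40,60,30),(85,255,255))&roi
        for a,ce,p in blobs(m,60):
            r=rect(p,.030,c); print(nm,"green",a,np.round(cast(c,ce,.030),4),round(r[2],1))
if __name__=="__main__":
    cams=[(n,imaging.camera(n)) for n in("top","scene")]
    mods(cams)
    for nm,c in cams:
        hsv=cv2.cvtColor(c["frame"],cv2.COLOR_RGB2HSV)
        for k,z,ctr,hw in(("base",.015,(.575,.055),(.15,.26)),):
            cor=[proj(c,[ctr[0]+a*hw[0],ctr[1]+b*hw[1],z]) for a,b in((-1,-1),(1,-1),(1,1),(-1,1))]
            roi=np.zeros((400,640),np.uint8); cv2.fillConvexPoly(roi,np.int32(cor),255)
            # not cork: low saturation
            m=((hsv[...,1]<70)&(roi>0)).astype(np.uint8)*255
            m=cv2.morphologyEx(m,cv2.MORPH_CLOSE,np.ones((9,9),np.uint8))
            a,ce,p=max(blobs(m,500),key=lambda t:t[0])
            r=rect(p,z,c); print(nm,k,a,np.round(cast(c,ce,z),4),np.round(r[0],1),np.round(r[1],1),round(r[2],2))
        # dark pins (on base plate), tips
        m=((hsv[...,2]<75)&(roi>0)).astype(np.uint8)*255
        for a,ce,p in blobs(m,8,0,400): print(nm,"dark",a,np.round(ce,1),"bbox",p.min(0),p.max(0))
        # plate
        cor=[proj(c,[x,y,.05]) for x,y in((.35,.22),(.35,.50),(.62,.50),(.62,.22))]
        roi=np.zeros((400,640),np.uint8); cv2.fillConvexPoly(roi,np.int32(cor),255)
        m=((hsv[...,1]<45)&(hsv[...,2]>140)&(roi>0)).astype(np.uint8)*255
        for a,ce,p in blobs(m,100): 
            r=rect(p,.05,c); print(nm,"bar",a,np.round(cast(c,ce,.05),4),np.round(r[0],1),np.round(r[1],1),round(r[2],1))
        m=((hsv[...,2]<50)&(roi>0)).astype(np.uint8)*255
        for a,ce,p in blobs(m,6): 
            r=rect(p,.085,c); print(nm,"pdark",a,np.round(ce,1),np.round(cast(c,ce,.05),4),np.round(cast(c,ce,.085),4),np.round(r[1],1),round(r[2],1))
E
python3 meas.py
```

```text
top mod 2215 [456.3 209.9] [[ 0.5384 -0.3919]] rect [ 510.3 -378.2] [244.  240.4] 90.0
top mod 213 [463.4 205.5] [[ 0.5511 -0.4124]] rect [ 551.3 -412.2] [49.  35.4] 8.3
top mod 212 [437. 206.] [[ 0.5497 -0.3369]] rect [ 549.7 -336.9] [46.  34.7] 0.0
top mod 215 [443.4 244.2] [[ 0.4403 -0.3534]] rect [ 440.6 -353.5] [48.9 35.5] 7.1
scene mod 137 [205.6 178.8] [[ 0.4426 -0.3541]] rect [ 442.4 -354.3] [45.4 33.5] 6.9
scene mod 155 [209.8 208.9] [[ 0.5509 -0.3376]] rect [ 551.1 -338.3] [46.  33.1] 2.3
scene mod 153 [184.5 211.4] [[ 0.5534 -0.4127]] rect [ 552.8 -412.7] [46.  32.7] 3.7
top base 8710 [[0.577  0.0032]] [ 5.798e+02 -4.000e-01] [202.4 399.6] 5.49
top dark 22 [228.1 163.6] bbox [222 156] [232 169]
top dark 99 [291.3 170.6] bbox [283 166] [303 174]
top dark 22 [350.1 192.3] bbox [349 184] [351 201]
top dark 45 [384.6 190.4] bbox [383 184] [387 196]
top dark 8 [364.  196.5] bbox [364 193] [364 200]
top dark 9 [358. 201.] bbox [354 201] [362 201]
top dark 10 [320.5 204. ] bbox [316 204] [325 204]
top dark 17 [256.8 220.5] bbox [255 219] [260 223]
top dark 150 [269.3 227.5] bbox 
[... 860 characters left out ...]
07] [263 237]
scene dark 84 [309.1 223.3] bbox [271 218] [344 229]
scene dark 171 [353.8 229.9] bbox [339 220] [362 235]
scene dark 10 [264.7 230.2] bbox [261 230] [269 231]
scene dark 16 [386.5 233. ] bbox [379 232] [394 234]
scene dark 29 [415.9 242.8] bbox [414 233] [419 249]
scene dark 15 [429.9 233.3] bbox [427 232] [432 235]
scene dark 18 [349.5 239. ] bbox [341 238] [358 240]
scene dark 47 [306.3 246. ] bbox [285 243] [327 249]
scene dark 12 [277.5 250.5] bbox [272 250] [283 251]
scene bar 156 [[0.4215 0.346 ]] [418.6 345.7] [70.1 31.5] 12.9
scene bar 237 [[0.5377 0.3729]] [540.4 373.7] [89.2 31.8] 12.4
scene pdark 241 [438.4 168.2] [[0.4732 0.3655]] [[0.4954 0.3545]] [34.1 84.4] 11.7
```

```bash
python3 -c "
from h import *
goto([.589,-.104,.2],np.radians(4.9))"; python3 -m jog --help | head -20
```

```text
t=0.30 tcp=[ 0.151  -0.5546  0.231 ] shift cm [-31.98   3.12  54.09] jawdeg -74.8 rotvec [-5.0000e-04 -1.3906e+00 -4.0000e-04] open 0.998 F [ 0.1 -0.   0.4] q6 -0.21
tool x [ 0.263 -0.965 -0.001] z [0.965 0.263 0.   ] in final axes: [47.49  3.1  41.16]invalid input: not JSON, or not a number
```

```bash
python3 -m jog '[[[-1.8,0,3.5],[0,-0.116,0],8.5],[[-1.4,0,3.7],[0,-0.116,0],8.5],[[-1,0,3.9],[0,-0.116,0],8.5],[[-0.5,0,4],[0,-0.116,0],8.5],[[0,0,4],[0,-0.116,0],8.5],[[0.4,0,4],[0,-0.116,0],8.5],[[0.9,0,3.9],[0,-0.116,0],8.5],[[1.3,0,3.8],[0,-0.116,0],8.5],[[1.8,0,3.6],[0,-0.116,0],8.5],[[2.2,0,3.4],[0,-0.116,0],8.5],[[2.5,0,3.1],[0,-0.116,0],8.5],[[2.9,0,2.8],[0,-0.116,0],8.5]]'
python3 -c "
from h import *
goto([.5887,-.1043,.1],np.radians(5.4))"
```

```text
time_s: 1.3
eef_pos: [0.505, -0.2164, 0.2305]
eef_rot: [-0.704, 0.707, 0.048, -0.048]
wrist_force: [-0.1, -0.9, -0.6]
opening: 0.999
t=1.30 tcp=[ 0.505  -0.2164  0.2305] shift cm [ 9.81 13.   10.03] jawdeg 7.8 rotvec [0.0047 0.0418 0.0002] open 0.999 F [-0.1 -0.9 -0.6] q6 -0.75
tool x [0.991 0.136 0.   ] z [-0.136  0.991 -0.005] in final axes: [ 9.39 13.05 10.37]
```

```bash
python3 -m jog '[[[3.1,2.5,3.5],[0.0047,0.042,0],8.5],[[3.1,2.5,3.5],[0,0,0],8.5],[[3.1,4,3.4],[0,0,0],8.5],[[0,4,0],[0,0,0],8.5],[[0,0,0],[0,0,0],8.5]]'
python3 -c "
from h import *
goto([.5887,-.1043,.046],np.radians(5.4))
c=imaging.camera('top');s=imaging.camera('scene')
import numpy as np
a=c['frame'][130:270,250:450];b=s['frame'][140:280,200:400]
cv2.imwrite('pics/g1.png',cv2.resize(np.hstack([a,b])[:,:,::-1],None,fx=2,fy=2,interpolation=cv2.INTER_CUBIC))"
```

```text
time_s: 1.72
eef_pos: [0.5725, -0.1233, 0.1245]
eef_rot: [-0.705, 0.707, 0.042, -0.035]
wrist_force: [-2.0, -0.5, -2.6]
opening: 0.996
t=1.72 tcp=[ 0.5725 -0.1233  0.1245] shift cm [1.74 7.86 1.74] jawdeg 6.3 rotvec [0.0041 0.0155 0.0101] open 0.996 F [-2.  -0.5 -2.6] q6 -0.53
tool x [0.994 0.11  0.01 ] z [-0.11   0.994 -0.004] in final axes: [1.79 7.85 1.74]
```

View pics/g1.png

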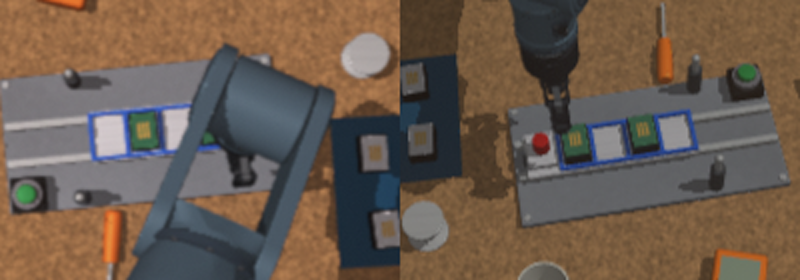

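```bash
python3 -m jog '[[[0.9,1,0.9],[0.004,0.0155,0.01],8.5],[[0.8,1,0.8],[0,0,0],8.5],[[0.3,1,0.3],[0,0,0],8.5],[[0,0,0],[0,0,0],8.5]]'
python3 -c "
from h import *
goto([.5887,-.1043,.046],np.radians(5.4))"
```

```text
time_s: 2.15
eef_pos: [0.6, -0.1093, 0.1109]
eef_rot: [-0.702, 0.71, 0.039, -0.023]
wrist_force: [-0.1, 0.2, -0.0]
opening: 0.988
t=2.15 tcp=[ 0.6    -0.1093  0.1109] shift cm [-1.22  6.45  0.68] jawdeg 5.1 rotvec [ 0.0125 -0.0061  0.0214] open 0.988 F [-0.1  0.2 -0. ] q6 -0.46
tool x [0.996 0.088 0.021] z [-0.088  0.996 -0.012] in final axes: [-1.08  6.49  0.6 ]
```

```bash
python3 -m jog '[[[-0.5,1,0.3],[0.0125,-0.006,0.021],8.5],[[-0.5,1,0.3],[0,0,0],8.5],[[0,0,0],[0,0,0],8.5],[[0,0,0],[0,0,0],8.5]]'
python3 -c "
from h import *
goto([.5887,-.1043,.046],np.radians(5.4))"
```

```text
time_s: 2.48
eef_pos: [0.5896, -0.1064, 0.0918]
eef_rot: [-0.706, 0.707, 0.034, -0.032]
wrist_force: [0.2, 0.2, -0.2]
opening: 0.991
t=2.48 tcp=[ 0.5896 -0.1064  0.0918] shift cm [-0.08  4.58  0.22] jawdeg 5.4 rotvec [ 0.0012 -0.0004  0.0018] open 0.991 F [ 0.2  0.2 -0.2] q6 -0.47
tool x [0.996 0.094 0.002] z [-0.094  0.996 -0.001] in final axes: [-0.07  4.58  0.22]
```

```bash
python3 -m jog '[[[-0.1,1,0.2],[0,0,0],8.5],[[0,1.2,0],[0,0,0],8.5],[[0,1.2,0],[0,0,0],8.5],[[0,0.8,0],[0,0,0],8.5],[[0,0.2,0],[0,0,0],8.5],[[0,0,0],[0,0,0],4],[[0,0,0],[0,0,0],4],[[0,0,0],[0,0,0],4],[[0,0,0],[0,0,0],4],[[0,0,0],[0,0,0],4],[[0,0,0],[0,0,0],4],[[0,0,0],[0,0,0],4]]'
python3 -c "
from h import *
goto([.5887,-.1043,.046],np.radians(5.4))"
```

```text
time_s: 3.48
eef_pos: [0.5896, -0.105, 0.0439]
eef_rot: [-0.706, 0.707, 0.035, -0.031]
wrist_force: [-0.3, 0.6, -1.6]
opening: 0.616
t=3.48 tcp=[ 0.5896 -0.105   0.0439] shift cm [-0.08 -0.21  0.08] jawdeg 5.3 rotvec [ 0.002  -0.0012  0.0053] open 0.616 F [-0.3  0.6 -1.6] q6 -0.47
tool x [0.996 0.093 0.005] z [-0.093  0.996 -0.002] in final axes: [-0.08 -0.21  0.08]
```

```bash
python3 -m jog '[[[0,-2,0],[0,0,0],4],[[0,-3,0],[0,0,0],4],[[0,-3,0],[0,0,0],4],[[-1.9,0,-3.3],[0,0,0],4],[[-1.9,0,-3.3],[0,0,0],4],[[-1.9,0,-3.3],[0,0,0],4],[[-1.9,0,-3.3],[0,0,0],4],[[-1.9,0,-3.3],[0,0,0],4],[[-1.9,0,-3.3],[0,0,0],4],[[-1.9,0,-3.3],[0,0,0],4],[[-1.9,0,-3.3],[0,0,0],4],[[0,0,0],[0,0,0],4]]'
python3 -m jog '[[[0,0,0],[0,0,0],4],[[0,0,0],[0,0,0],4]]'
python3 -c "
from h import *
goto([.444,-.425,.02],np.radians(5.4))"
```

```text
time_s: 4.48
eef_pos: [0.4572, -0.3908, 0.1279]
eef_rot: [-0.705, 0.708, 0.038, -0.034]
wrist_force: [-0.1, 0.2, -0.4]
opening: 0.614
time_s: 4.65
eef_pos: [0.4552, -0.3926, 0.1274]
eef_rot: [-0.705, 0.707, 0.036, -0.033]
wrist_force: [0.8, -0.3, -2.2]
opening: 0.613
t=4.65 tcp=[ 0.4552 -0.3926  0.1274] shift cm [-1.48 10.75 -3.07] jawdeg 5.6 rotvec [0.0036 0.0033 0.0043] open 0.613 F [ 0.8 -0.3 -2.2] q6 -1.01
tool x [0.995 0.097 0.004] z [-0.097  0.995 -0.004] in final axes: [-1.42 10.74 -3.12]
```

```bash
python3 -m jog '[[[-0.7,2.5,-1.5],[0.0036,0.003,0.004],4],[[-0.7,2.5,-1.5],[0,0,0],4],[[0,2.5,0],[0,0,0],4],[[0,2,0],[0,0,0],4],[[0,1,0],[0,0,0],4],[[0,0,0],[0,0,0],4],[[0,0,0],[0,0,0],4]]'
python3 -c "
from h import *
goto([.444,-.425,.012],np.radians(5.4))"
```

```text
time_s: 5.23
eef_pos: [0.4496, -0.4183, 0.0207]
eef_rot: [-0.706, 0.706, 0.038, -0.036]
wrist_force: [-0.3, -0.4, -0.8]
opening: 0.616
t=5.23 tcp=[ 0.4496 -0.4183  0.0207] shift cm [-0.63  0.86 -0.61] jawdeg 6.0 rotvec [0.0007 0.0099 0.0023] open 0.616 F [-0.3 -0.4 -0.8] q6 -1.05
tool x [0.995 0.104 0.002] z [-0.104  0.995 -0.001] in final axes: [-0.62  0.87 -0.61]
```

```bash
python3 -m jog '[[[-0.4,0.4,-0.4],[0,0.005,0],4],[[0,0.3,0],[0,0,0],4],[[0,0.15,0],[0,0,0],4],[[0,0,0],[0,0,0],6.5],[[0,0,0],[0,0,0],6.5],[[0,0,0],[0,0,0],7.5],[[0,0,0],[0,0,0],7.5],[[0,-1.5,0],[0,0,0],7.5],[[0,-2.5,0],[0,0,0],8.5],[[0,-2,0],[0,0,0],8.5],[[0,0,0],[0,0,0],8.5],[[0,0,0],[0,0,0],8.5]]'
python3 -c "
from h import *
goto([.4415,-.3538,.011],np.radians(7))"
```

```text
time_s: 6.23
eef_pos: [0.449, -0.4248, 0.0806]
eef_rot: [-0.703, 0.709, 0.038, -0.033]
wrist_force: [-0.1, 0.5, -0.1]
opening: 0.992
t=6.23 tcp=[ 0.449  -0.4248  0.0806] shift cm [-0.08  6.89  7.21] jawdeg 5.8 rotvec [ 0.0095 -0.0213  0.0074] open 0.992 F [-0.1  0.5 -0.1] q6 -1.05
tool x [0.995 0.101 0.007] z [-0.101  0.995 -0.009] in final axes: [0.13 6.96 7.14]
```

```bash
python3 -m jog '[[[0.1,0,2.4],[0.0095,-0.021,0.007],8.5],[[0,0,2.4],[0,0,0],8.5],[[0,1,1.6],[0,0,0],8.5],[[0,1,0],[0,0,0],8.5],[[0,0,0],[0,0,0],8.5],[[0,0,0],[0,0,0],8.5]]'
python3 -c "
from h import *
goto([.4415,-.3538,.013],np.radians(7))
import meas
meas.mods([('scene',imaging.camera('scene'))])"
```

```text
time_s: 6.73
eef_pos: [0.4416, -0.3599, 0.0565]
eef_rot: [0.706, -0.706, -0.043, 0.043]
wrist_force: [0.7, -1.0, 0.6]
opening: 0.999
t=6.73 tcp=[ 0.4416 -0.3599  0.0565] shift cm [0.06 4.35 0.61] jawdeg 6.9 rotvec [-0.0001 -0.0009 -0.0002] open 0.999 F [ 0.7 -1.   0.6] q6 -1.01
tool x [ 0.993  0.121 -0.   ] z [-0.121  0.993  0.   ] in final axes: [0.06 4.35 0.61]
scene mod 80 [207.9 178.2] [[ 0.4409 -0.347 ]] rect [ 441.7 -346.9] [45.9 19.8] 11.2
scene mod 159 [209.8 208.9] [[ 0.5507 -0.3375]] rect [ 550.5 -338.5] [50.7 33. ] 1.7
scene mod 155 [184.5 211.4] [[ 0.5537 -0.4128]] rect [ 553.  -412.7] [46.4 32.7] 3.7
scene green 125 [[ 0.449  -0.4242]] 3.2
```

```bash
python3 -m jog '[[[0,1,0.6],[0,0,0],8.5],[[0,1.2,0],[0,0,0],8.5],[[0,1.2,0],[0,0,0],8.5],[[0,0.6,0],[0,0,0],8.5],[[0,0,0],[0,0,0],8.5],[[0,0,0],[0,0,0],4],[[0,0,0],[0,0,0],4],[[0,0,0],[0,0,0],4],[[0,0,0],[0,0,0],4],[[0,0,0],[0,0,0],4],[[0,0,0],[0,0,0],4],[[0,0,0],[0,0,0],4]]'
python3 -c "
from h import *
goto([.4415,-.3538,.011],np.radians(7))"
```

```text
time_s: 7.78
eef_pos: [0.4414, -0.3576, 0.0128]
eef_rot: [-0.705, 0.707, 0.042, -0.041]
wrist_force: [-0.5, 0.3, -1.1]
opening: 0.609
t=7.78 tcp=[ 0.4414 -0.3576  0.0128] shift cm [0.06 0.18 0.37] jawdeg 6.8 rotvec [ 0.0024 -0.0039  0.001 ] open 0.609 F [-0.5  0.3 -1.1] q6 -1.01
tool x [0.993 0.118 0.001] z [-0.118  0.993 -0.002] in final axes: [0.06 0.18 0.37]
```

```bash
python3 -m jog '[[[0,-2,0],[0,0,0],4],[[0,-3,0],[0,0,0],4],[[0,-4,0],[0,0,0],4],[[2,-1,3.2],[0.002,0.024,0],4],[[2,0,3.2],[0,0,0],4],[[2,0,3.2],[0,0,0],4],[[2,0,3.2],[0,0,0],4],[[2,0,3.2],[0,0,0],4],[[2,0,3.2],[0,0,0],4],[[2,0,3.2],[0,0,0],4],[[2,0,3.2],[0,0,0],4],[[1,0,1.8],[0,0,0],4]]'
python3 -m jog '[[[0,0,0],[0,0,0],4],[[0,0,0],[0,0,0],4],[[0,0,0],[0,0,0],4]]'
python3 -c "
from h import *
goto([.5845,-.0582,.065],np.radians(5.4))"
```

```text
time_s: 8.78
eef_pos: [0.5894, -0.0621, 0.1199]
eef_rot: [-0.706, 0.707, 0.031, -0.026]
wrist_force: [0.8, 0.0, -2.4]
opening: 0.613
time_s: 9.03
eef_pos: [0.5903, -0.0566, 0.1196]
eef_rot: [-0.706, 0.707, 0.033, -0.029]
wrist_force: [0.2, 0.2, -1.4]
opening: 0.616
t=9.03 tcp=[ 0.5903 -0.0566  0.1196] shift cm [-0.62  5.46 -0.1 ] jawdeg 5.1 rotvec [ 0.002  -0.0057  0.0058] open 0.616 F [ 0.2  0.2 -1.4] q6 -0.38
tool x [0.996 0.088 0.006] z [-0.088  0.996 -0.002] in final axes: [-0.59  5.46 -0.11]
```

```bash
python3 -m jog '[[[-0.6,1,-0.1],[0.002,-0.006,0.006],4],[[0,2,0],[0,0,0],4],[[0,2,0],[0,0,0],4],[[0,0.6,0],[0,0,0],4],[[0,0,0],[0,0,0],4],[[0,0,0],[0,0,0],4]]'
python3 - <<'E'
from h import *
goto([.5845,-.0582,.046],np.radians(5.4))
s=imaging.camera('scene')
crop(s,220,380,150,260,5,'pics/n1.png')
for u in ([.5842,-.0545,.035],): print(proj(s,u))
E
```

```text
time_s: 9.53
eef_pos: [0.5802, -0.0659, 0.06]
eef_rot: [-0.706, 0.707, 0.03, -0.032]
wrist_force: [-0.6, 1.2, -0.4]
opening: 0.615
t=9.53 tcp=[ 0.5802 -0.0659  0.06  ] shift cm [0.5  1.4  0.73] jawdeg 5.0 rotvec [ 0.0008 -0.0068 -0.0034] open 0.615 F [-0.6  1.2 -0.4] q6 -0.4
tool x [ 0.996  0.087 -0.003] z [-0.087  0.996 -0.001] in final axes: [0.5  1.4  0.72]
[304.64390579 211.37923675]
```

View pics/n1.png

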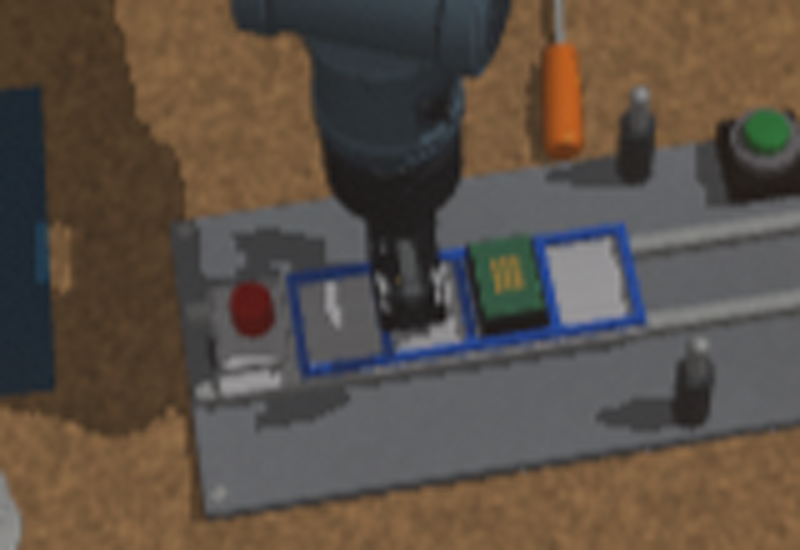

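```bash
python3 -m jog '[[[0.5,0,0.7],[0,-0.007,-0.003],4],[[0,0,0],[0,0,0],4],[[0,0,0],[0,0,0],4]]'
python3 - <<'E'
from h import *
goto([.5845,-.0582,.046],np.radians(5.4))
E
```

```text
time_s: 9.83
eef_pos: [0.5865, -0.0592, 0.0627]
eef_rot: [-0.706, 0.707, 0.034, -0.032]
wrist_force: [-0.1, -0.2, -1.2]
opening: 0.619
t=9.83 tcp=[ 0.5865 -0.0592  0.0627] shift cm [-0.2   1.67  0.13] jawdeg 5.4 rotvec [ 0.0023 -0.0005  0.0035] open 0.619 F [-0.1 -0.2 -1.2] q6 -0.39
tool x [0.996 0.094 0.004] z [-0.094  0.996 -0.002] in final axes: [-0.19  1.67  0.12]
```

```bash
python3 -m jog '[[[-0.2,0.4,0.1],[0.002,0,0.003],4],[[0,0.3,0],[0,0,0],4],[[0,0,0],[0,0,0],4],[[0,0,0],[0,0,0],4]]'
python3 - <<'E'
from h import *
goto([.5845,-.0582,.046],np.radians(5.4))
E
```

```text
time_s: 10.17
eef_pos: [0.5858, -0.0579, 0.057]
eef_rot: [-0.706, 0.707, 0.035, -0.032]
wrist_force: [-0.0, 0.4, -0.9]
opening: 0.616
t=10.17 tcp=[ 0.5858 -0.0579  0.057 ] shift cm [-0.14  1.1  -0.01] jawdeg 5.5 rotvec [0.0016 0.0011 0.0037] open 0.616 F [-0.   0.4 -0.9] q6 -0.4
tool x [0.995 0.095 0.004] z [-0.095  0.995 -0.002] in final axes: [-0.14  1.1  -0.01]
```

```bash
python3 -m jog '[[[-0.1,0.4,0],[0,0,0.003],4],[[0,0.4,0],[0,0,0],4],[[0,0.3,0],[0,0,0],4],[[0,0,0],[0,0,0],4],[[0,0,0],[0,0,0],4]]'
python3 - <<'E'
from h import *
goto([.5845,-.0582,.046],np.radians(5.4))
E
```

```text
time_s: 10.58
eef_pos: [0.5845, -0.058, 0.0445]
eef_rot: [-0.706, 0.707, 0.034, -0.034]
wrist_force: [-0.7, 0.8, 5.1]
opening: 0.616
t=10.58 tcp=[ 0.5845 -0.058   0.0445] shift cm [-0.01 -0.15 -0.02] jawdeg 5.5 rotvec [ 0.0014  0.0012 -0.0001] open 0.616 F [-0.7  0.8  5.1] q6 -0.39
tool x [ 0.995  0.095 -0.   ] z [-0.095  0.995 -0.001] in final axes: [-0.01 -0.15 -0.02]
```

```bash
python3 -m jog '[[[0,-0.1,0],[0,0,0],6],[[0,0,0],[0,0,0],7],[[0,0,0],[0,0,0],8],[[0,0,0],[0,0,0],8.5],[[0,-1.5,0],[0,0,0],8.5],[[0,-1.5,0],[0,0,0],8.5],[[0,-0.5,1.5],[0,0,0],8.5],[[0,0,2],[0,0,0],8.5],[[0,0,1.4],[0,0,0],8.5],[[0,0,0],[0,0,0],8.5],[[0,0,0],[0,0,0],8.5]]'
python3 - <<'E'
from h import *
goto([.5797,-.005,.046],np.radians(5.4))
s=imaging.camera('scene')
crop(s,220,380,150,260,5,'pics/n2.png')
E
```

```text
time_s: 11.5
eef_pos: [0.5807, -0.0059, 0.0834]
eef_rot: [-0.706, 0.707, 0.034, -0.032]
wrist_force: [-0.6, -0.5, 0.6]
opening: 0.994
t=11.50 tcp=[ 0.5807 -0.0059  0.0834] shift cm [-0.1   3.74  0.1 ] jawdeg 5.4 rotvec [ 0.0019 -0.0006  0.0034] open 0.994 F [-0.6 -0.5  0.6] q6 -0.31
tool x [0.996 0.093 0.003] z [-0.093  0.996 -0.002] in final axes: [-0.09  3.74  0.09]
```

View pics/n2.png

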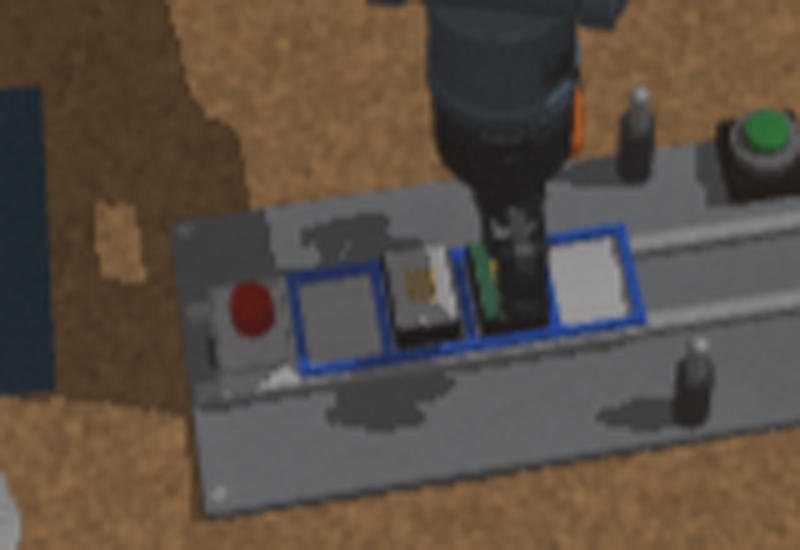

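```bash
python3 -m jog '[[[-0.1,1,0.1],[0.002,0,0.003],8.5],[[0,1.2,0],[0,0,0],8.5],[[0,1,0],[0,0,0],8.5],[[0,0.2,0],[0,0,0],8.5],[[0,0,0],[0,0,0],8.5],[[0,0,0],[0,0,0],4],[[0,0,0],[0,0,0],4],[[0,0,0],[0,0,0],4],[[0,0,0],[0,0,0],4],[[0,0,0],[0,0,0],4],[[0,0,0],[0,0,0],4],[[0,0,0],[0,0,0],4]]'
python3 - <<'E'
from h import *
goto([.444,-.352,.046],np.radians(5.4))
E
```

```text
time_s: 12.55
eef_pos: [0.5801, -0.0078, 0.0447]
eef_rot: [0.707, -0.706, -0.032, 0.032]
wrist_force: [0.3, -0.1, -0.8]
opening: 0.618
t=12.55 tcp=[ 0.5801 -0.0078  0.0447] shift cm [-16.64  -0.15 -33.06] jawdeg 5.1 rotvec [-0.0003 -0.0045  0.0005] open 0.618 F [ 0.3 -0.1 -0.8] q6 -0.31
tool x [0.996 0.09  0.   ] z [-0.09   0.996  0.   ] in final axes: [-16.79  -0.13 -32.99]
```

```bash
python3 -m jog '[[[0,-2,0],[0,0,0],4],[[0,-3,0],[0,0,0],4],[[0,-3,0],[0,0,0],4],[[-1.85,0,-3.65],[0,-0.004,0],4],[[-1.85,0,-3.65],[0,0,0],4],[[-1.85,0,-3.65],[0,0,0],4],[[-1.85,0,-3.65],[0,0,0],4],[[-1.85,0,-3.65],[0,0,0],4],[[-1.85,0,-3.65],[0,0,0],4],[[-1.85,0,-3.65],[0,0,0],4],[[-1.85,0,-3.65],[0,0,0],4],[[-1,0,-2.5],[0,0,0],4]]'
python3 -m jog '[[[0,0,0],[0,0,0],4],[[0,0,0],[0,0,0],4],[[0,0,0],[0,0,0],4]]'
python3 - <<'E'
from h import *
goto([.444,-.352,.012],np.radians(5.4))
E
```

```text
time_s: 13.55
eef_pos: [0.4507, -0.3416, 0.1289]
eef_rot: [-0.706, 0.706, 0.04, -0.038]
wrist_force: [1.1, 0.3, -0.3]
opening: 0.617
time_s: 13.8
eef_pos: [0.4476, -0.3479, 0.1289]
eef_rot: [-0.705, 0.707, 0.036, -0.035]
wrist_force: [0.2, 0.6, -1.4]
opening: 0.617
t=13.80 tcp=[ 0.4476 -0.3479  0.1289] shift cm [-0.43 11.69 -0.34] jawdeg 5.7 rotvec [0.0023 0.0061 0.0023] open 0.617 F [ 0.2  0.6 -1.4] q6 -0.97
tool x [0.995 0.1   0.002] z [-0.1    0.995 -0.002] in final axes: [-0.4  11.69 -0.37]
```

```bash
python3 -m jog '[[[-0.2,2.5,-0.3],[0.002,0.003,0.002],4],[[0,2.5,0],[0,0,0],4],[[0,2.5,0],[0,0,0],4],[[0,1.8,0],[0,0,0],4],[[0,1,0],[0,0,0],4],[[0,0.4,0],[0,0,0],4],[[0,0,0],[0,0,0],4],[[0,0,0],[0,0,0],4]]'
python3 - <<'E'
from h import *
goto([.444,-.352,.012],np.radians(5.4))
E
```

```text
time_s: 14.47
eef_pos: [0.4514, -0.3425, 0.02]
eef_rot: [-0.706, 0.706, 0.039, -0.038]
wrist_force: [0.4, -0.4, -0.6]
opening: 0.619
t=14.47 tcp=[ 0.4514 -0.3425  0.02  ] shift cm [-0.84  0.8  -0.86] jawdeg 6.2 rotvec [0.0004 0.0147 0.0024] open 0.619 F [ 0.4 -0.4 -0.6] q6 -0.97
tool x [0.994 0.109 0.002] z [-0.109  0.994 -0.   ] in final axes: [-0.82  0.8  -0.87]
```

```bash
python3 -m jog '[[[0,0.4,0],[0,0.01,0],4],[[0,0.3,0],[0,0,0],4],[[0,0.1,0],[0,0,0],4],[[0,0,0],[0,0,0],6.5],[[0,0,0],[0,0,0],7],[[0,0,0],[0,0,0],7.5],[[0,0,0],[0,0,0],7.5],[[0,-1.5,0],[0,0,0],7.5],[[0,-2.5,0],[0,0,0],8.5],[[0,-2,0],[0,0,0],8.5],[[0,0,0],[0,0,0],8.5],[[0,0,0],[0,0,0],8.5]]'
python3 - <<'E'
from h import *
goto([.5503,-.3373,.013],np.radians(2))
E
```

```text
time_s: 15.47
eef_pos: [0.4534, -0.3449, 0.0786]
eef_rot: [-0.704, 0.709, 0.037, -0.032]
wrist_force: [0.2, 0.4, 0.1]
opening: 0.996
t=15.47 tcp=[ 0.4534 -0.3449  0.0786] shift cm [ 9.68  6.63 -0.14] jawdeg 5.6 rotvec [0.0068 0.0628 0.0072] open 0.996 F [0.2 0.4 0.1] q6 -0.96
tool x [0.995 0.098 0.007] z [-0.098  0.995 -0.007] in final axes: [9.72 6.56 0.42]
```

```bash
python3 -m jog '[[[3,0,0],[0.007,0.063,0.007],8.5],[[3,0,0],[0,0,0],8.5],[[2.5,0,0],[0,0,0],8.5],[[1,0,0],[0,0,0],8.5],[[0,0,0],[0,0,0],8.5],[[0,0,0],[0,0,0],8.5]]'
python3 - <<'E'
from h import *
goto([.5503,-.3373,.013],np.radians(2))
import meas
meas.mods([('scene',imaging.camera('scene'))])
E
```

```text
time_s: 15.97
eef_pos: [0.549, -0.3384, 0.0732]
eef_rot: [0.708, -0.706, -0.009, 0.012]
wrist_force: [-0.6, -0.0, -0.4]
opening: 0.993
t=15.97 tcp=[ 0.549  -0.3384  0.0732] shift cm [0.15 6.02 0.08] jawdeg 1.7 rotvec [-0.0042 -0.006  -0.0042] open 0.993 F [-0.6 -0.  -0.4] q6 -0.77
tool x [ 1.     0.029 -0.004] z [-0.029  1.     0.004] in final axes: [0.13 6.02 0.11]
scene mod 109 [211.5 208.9] [[ 0.5511 -0.3325]] rect [ 550.5 -336.8] [50.7 29.6] 1.7
scene green 78 [[ 0.4577 -0.332 ]] 1.6
scene green 71 [[ 0.4558 -0.4305]] 10.5
```

```bash
python3 -m jog '[[[0.1,1.5,0.1],[-0.004,-0.006,-0.004],8.5],[[0,1.5,0],[0,0,0],8.5],[[0,1.5,0],[0,0,0],8.5],[[0,1,0],[0,0,0],8.5],[[0,0.2,0],[0,0,0],8.5],[[0,0,0],[0,0,0],4],[[0,0,0],[0,0,0],4],[[0,0,0],[0,0,0],4],[[0,0,0],[0,0,0],4],[[0,0,0],[0,0,0],4],[[0,0,0],[0,0,0],4],[[0,0,0],[0,0,0],4]]'
python3 - <<'E'
from h import *
goto([.5503,-.3373,.013],np.radians(2))
s=imaging.camera('scene')
crop(s,150,300,140,250,5,'pics/m1.png')
E
```

```text
time_s: 17.02
eef_pos: [0.5444, -0.3394, 0.0162]
eef_rot: [-0.707, 0.707, 0.011, -0.011]
wrist_force: [0.4, -1.1, -1.2]
opening: 0.611
t=17.02 tcp=[ 0.5444 -0.3394  0.0162] shift cm [0.6  0.32 0.19] jawdeg 1.7 rotvec [ 0.0008 -0.0045 -0.0005] open 0.611 F [ 0.4 -1.1 -1.2] q6 -0.77
tool x [ 1.     0.03  -0.001] z [-0.03   1.    -0.001] in final axes: [0.6  0.32 0.18]
```

View pics/m1.png

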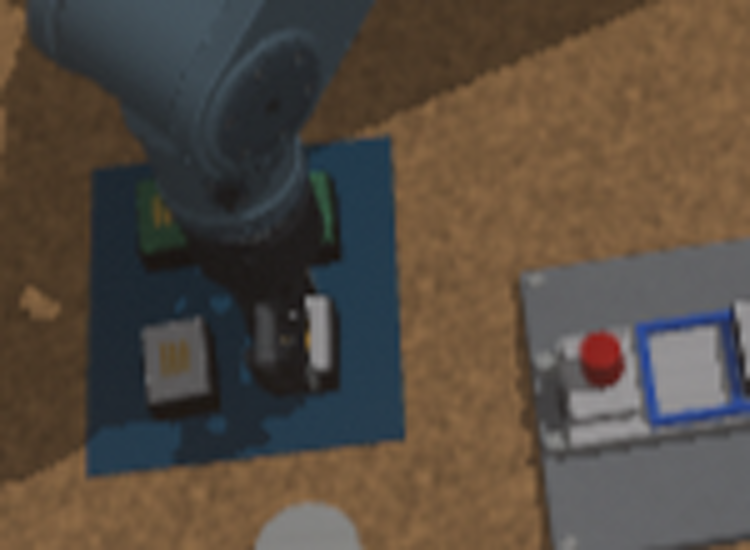

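```bash
python3 -m jog '[[[0,-2,0],[0,0,0],4],[[0,-3,0],[0,0,0],4],[[0,-3,0],[0,0,0],4],[[0.8,0,3.5],[0,-0.065,0],4],[[0.8,0,3.5],[0,0,0],4],[[0.8,0,3.5],[0,0,0],4],[[0.8,0,3.5],[0,0,0],4],[[0.8,0,3.5],[0,0,0],4],[[0.8,0,3.5],[0,0,0],4],[[0.4,0,2],[0,0,0],4],[[0,0,0],[0,0,0],4],[[0,0,0],[0,0,0],4]]'
python3 - <<'E'
from h import *
goto([.5889,-.1062,.068],np.radians(5.4))
E
```

```text
time_s: 18.07
eef_pos: [0.5768, -0.0973, 0.1001]
eef_rot: [-0.706, 0.707, 0.034, -0.033]
wrist_force: [0.1, 0.2, -0.8]
opening: 0.617
t=18.07 tcp=[ 0.5768 -0.0973  0.1001] shift cm [ 1.11  3.22 -1.  ] jawdeg 5.4 rotvec [0.0013 0.0009 0.0012] open 0.617 F [ 0.1  0.2 -0.8] q6 -0.46
tool x [0.995 0.095 0.001] z [-0.095  0.995 -0.001] in final axes: [ 1.12  3.21 -1.  ]
```

```bash
python3 -m jog '[[[1.1,0.5,-1],[0.001,0,0.001],4],[[0,0,0],[0,0,0],4],[[0,1.2,0],[0,0,0],4],[[0,1,0],[0,0,0],4],[[0,0.5,0],[0,0,0],4],[[0,0,0],[0,0,0],4],[[0,0,0],[0,0,0],4]]'
python3 - <<'E'
from h import *
goto([.5889,-.1062,.049],np.radians(5.4))
E
```

```text
time_s: 18.65
eef_pos: [0.5866, -0.1099, 0.0642]
eef_rot: [-0.706, 0.706, 0.031, -0.033]
wrist_force: [0.1, -0.7, -1.7]
opening: 0.611
t=18.65 tcp=[ 0.5866 -0.1099  0.0642] shift cm [0.27 1.52 0.35] jawdeg 5.2 rotvec [-0.0001 -0.0029 -0.0027] open 0.611 F [ 0.1 -0.7 -1.7] q6 -0.47
tool x [ 0.996  0.091 -0.003] z [-0.091  0.996  0.   ] in final axes: [0.27 1.52 0.35]
```

```bash
python3 -m jog '[[[0.25,0.1,0.3],[0,-0.003,-0.003],4],[[0,0,0],[0,0,0],4],[[0,0.2,0],[0,0,0],4],[[0,0,0],[0,0,0],4]]'
python3 - <<'E'
from h import *
goto([.5889,-.1062,.049],np.radians(5.4))
E
```

```text
time_s: 18.98
eef_pos: [0.5886, -0.1065, 0.061]
eef_rot: [0.706, -0.706, -0.033, 0.033]
wrist_force: [0.6, -0.4, -0.3]
opening: 0.615
t=18.98 tcp=[ 0.5886 -0.1065  0.061 ] shift cm [0.04 1.2  0.03] jawdeg 5.4 rotvec [-0.0003  0.      0.0002] open 0.615 F [ 0.6 -0.4 -0.3] q6 -0.47
tool x [0.996 0.094 0.   ] z [-0.094  0.996  0.   ] in final axes: [0.04 1.2  0.03]
```

Lower with a probe, release only after checking.

```bash
python3 -m jog '[[[0,0.4,0],[0,0,0],4],[[0,0.4,0],[0,0,0],4],[[0,0.4,0],[0,0,0],4],[[0,0.1,0],[0,0,0],4],[[0,0,0],[0,0,0],4]]'
python3 - <<'E'
from h import *
goto([.5889,-.1062,.049],np.radians(5.4))
E
```

```text
time_s: 19.4
eef_pos: [0.5892, -0.1064, 0.0474]
eef_rot: [-0.706, 0.706, 0.034, -0.033]
wrist_force: [-0.4, 0.5, -0.8]
opening: 0.618
t=19.40 tcp=[ 0.5892 -0.1064  0.0474] shift cm [-0.03 -0.16  0.02] jawdeg 5.4 rotvec [0.0004 0.0006 0.0017] open 0.618 F [-0.4  0.5 -0.8] q6 -0.47
tool x [0.996 0.095 0.002] z [-0.095  0.996 -0.   ] in final axes: [-0.03 -0.16  0.02]
```

```bash
python3 -m jog '[[[0,0.15,0],[0,0,0],4],[[0,0.15,0],[0,0,0],4],[[0,0,0],[0,0,0],4]]'; python3 -m jog '[[[0,0,0],[0,0,0],6],[[0,0,0],[0,0,0],7],[[0,0,0],[0,0,0],8],[[0,0,0],[0,0,0],8.5],[[0,-1.5,0],[0,0,0],8.5],[[0,-2.5,0],[0,0,0],8.5],[[0,-2.5,0],[0,0,0],8.5],[[-0.6,0,-3.5],[0,0,0],8.5],[[-0.6,0,-3.5],[0,0,0],8.5],[[-0.6,0,-3.5],[0,0,0],8.5],[[-0.6,0,-3.5],[0,0,0],8.5],[[-0.6,0,-3.5],[0,0,0],8.5]]'
python3 -m jog '[[[-0.6,0,-3.5],[0,0,0],8.5],[[-0.6,0,-3.5],[0,0,0],8.5],[[-0.6,0,-3.5],[0,0,0],8.5],[[0,0,0],[0,0,0],8.5],[[0,0,0],[0,0,0],8.5]]'
python3 - <<'E'
from h import *
goto([.552,-.4125,.013],np.radians(5))
s=imaging.camera('scene')
crop(s,150,350,140,280,4,'pics/m2.png')
import meas
meas.mods([('scene',s)])
E
```

```text
time_s: 19.65
eef_pos: [0.5896, -0.1069, 0.0471]
eef_rot: [-0.706, 0.707, 0.034, -0.033]
wrist_force: [0.6, 0.6, -1.0]
opening: 0.613
time_s: 20.65
eef_pos: [0.5777, -0.2817, 0.1145]
eef_rot: [0.706, -0.706, -0.039, 0.037]
wrist_force: [0.0, 0.6, -0.9]
opening: 0.997
time_s: 21.07
eef_pos: [0.5681, -0.4018, 0.1139]
eef_rot: [-0.705, 0.707, 0.036, -0.035]
wrist_force: [0.7, 1.5, -0.3]
opening: 0.998
t=21.07 tcp=[ 0.5681 -0.4018  0.1139] shift cm [-1.73 10.08 -0.88] jawdeg 5.8 rotvec [0.0029 0.0132 0.0027] open 0.998 F [ 0.7  1.5 -0.3] q6 -0.89
tool x [0.995 0.1   0.003] z [-0.1    0.995 -0.003] in final axes: [-1.7  10.09 -0.93]
scene mod 107 [186.1 211.8] [[ 0.5553 -0.408 ]] rect [ 552.8 -412.7] [46.9 32.5] 3.0
scene green 86 [[ 0.4517 -0.4145]] 3.1
scene green 137 [[ 0.4547 -0.341 ]] 2.3
```

View pics/m2.png

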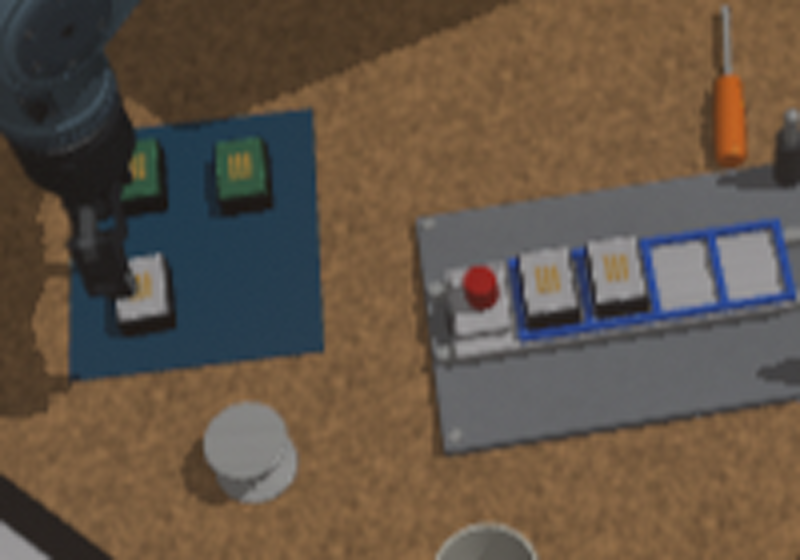

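```bash
python3 -m jog '[[[-1.7,1.5,-0.9],[0.003,0.02,0.003],8.5],[[0,0,0],[0,0,0],8.5],[[0,2,0],[0,0,0],8.5],[[0,1.5,0],[0,0,0],8.5],[[0,0,0],[0,0,0],8.5],[[0,0,0],[0,0,0],8.5]]'
python3 - <<'E'
from h import *
goto([.552,-.4125,.013],np.radians(4.5))
E
```

```text
time_s: 21.62
eef_pos: [0.5538, -0.4071, 0.0628]
eef_rot: [0.707, -0.706, -0.03, 0.03]
wrist_force: [0.3, -0.2, 0.8]
opening: 0.991
t=21.62 tcp=[ 0.5538 -0.4071  0.0628] shift cm [-0.23  4.98 -0.52] jawdeg 4.9 rotvec [-0.0003  0.0069  0.0001] open 0.991 F [ 0.3 -0.2  0.8] q6 -0.89
tool x [0.996 0.085 0.   ] z [-0.085  0.996  0.   ] in final axes: [-0.23  4.98 -0.52]
```

```bash
python3 -m jog '[[[-0.2,1,-0.5],[0,0.007,0],8.5],[[0,1.2,0],[0,0,0],8.5],[[0,1.2,0],[0,0,0],8.5],[[0,1.1,0],[0,0,0],8.5],[[0,0.3,0],[0,0,0],8.5],[[0,0,0],[0,0,0],4],[[0,0,0],[0,0,0],4],[[0,0,0],[0,0,0],4],[[0,0,0],[0,0,0],4],[[0,0,0],[0,0,0],4],[[0,0,0],[0,0,0],4],[[0,0,0],[0,0,0],4]]'
python3 - <<'E'
from h import *
goto([.552,-.4125,.013],np.radians(4.5))
goto([.5797,-.005,.068],np.radians(5.4))
E
```

```text
time_s: 22.62
eef_pos: [0.5547, -0.4123, 0.0131]
eef_rot: [-0.706, 0.707, 0.029, -0.027]
wrist_force: [-0.6, -0.6, -0.9]
opening: 0.622
t=22.62 tcp=[ 0.5547 -0.4123  0.0131] shift cm [-0.28  0.01  0.  ] jawdeg 4.6 rotvec [0.0024 0.0019 0.0027] open 0.622 F [-0.6 -0.6 -0.9] q6 -0.89
tool x [0.997 0.08  0.003] z [-0.08   0.997 -0.002] in final axes: [-0.28  0.01  0.  ]
t=22.62 tcp=[ 0.5547 -0.4123  0.0131] shift cm [ 5.77 -5.58 40.38] jawdeg 4.6 rotvec [ 0.0024 -0.0138  0.0027] open 0.622 F [-0.6 -0.6 -0.9] q6 -0.89
tool x [0.997 0.08  0.003] z [-0.08   0.997 -0.002] in final axes: [ 6.32 -5.49 40.31]
```

```bash
python3 -m jog '[[[0,-2,0],[0,0,0],4],[[0,-3,0],[0,0,0],4],[[0,-4,0],[0,0,0],4],[[0.6,0,3.9],[0.002,-0.014,0.003],4],[[0.6,0,3.9],[0,0,0],4],[[0.6,0,3.9],[0,0,0],4],[[0.6,0,3.9],[0,0,0],4],[[0.6,0,3.9],[0,0,0],4],[[0.6,0,3.9],[0,0,0],4],[[0.6,0,3.9],[0,0,0],4],[[0.6,0,3.9],[0,0,0],4],[[0.6,0,3.9],[0,0,0],4]]'
python3 -m jog '[[[0.5,0,3.3],[0,0,0],4],[[0,0,0],[0,0,0],4],[[0,0,0],[0,0,0],4],[[0,0,0],[0,0,0],4]]'
python3 - <<'E'
from h import *
goto([.5797,-.005,.062],np.radians(5.4))
E
```

```text
time_s: 23.62
eef_pos: [0.5768, -0.0542, 0.1087]
eef_rot: [-0.704, 0.709, 0.03, -0.026]
wrist_force: [0.6, 0.7, -1.6]
opening: 0.62
time_s: 23.95
eef_pos: [0.5782, -0.0098, 0.1091]
eef_rot: [-0.705, 0.708, 0.034, -0.029]
wrist_force: [-0.1, -0.7, -1.4]
opening: 0.618
t=23.95 tcp=[ 0.5782 -0.0098  0.1091] shift cm [0.16 4.71 0.48] jawdeg 5.2 rotvec [ 0.0038 -0.0039  0.0067] open 0.618 F [-0.1 -0.7 -1.4] q6 -0.31
tool x [0.996 0.09  0.007] z [-0.09   0.996 -0.004] in final axes: [0.2  4.71 0.47]
```

```bash
python3 -m jog '[[[0.1,1,0.4],[0.004,-0.004,0.006],4],[[0,0,0],[0,0,0],4],[[0,1.5,0],[0,0,0],4],[[0,1.5,0],[0,0,0],4],[[0,0.5,0],[0,0,0],4],[[0,0,0],[0,0,0],4],[[0,0,0],[0,0,0],4]]'
python3 - <<'E'
from h import *
goto([.5797,-.005,.046],np.radians(5.4))
E
```

```text
time_s: 24.53
eef_pos: [0.5797, -0.0133, 0.0614]
eef_rot: [-0.706, 0.707, 0.03, -0.03]
wrist_force: [-0.0, -0.1, -0.7]
opening: 0.619
t=24.53 tcp=[ 0.5797 -0.0133  0.0614] shift cm [0.07 1.54 0.83] jawdeg 4.9 rotvec [ 0.0005 -0.0093 -0.0001] open 0.619 F [-0.  -0.1 -0.7] q6 -0.31
tool x [ 0.996  0.085 -0.   ] z [-0.085  0.996 -0.001] in final axes: [0.08 1.54 0.83]
```

```bash
python3 -m jog '[[[0.05,0,0.8],[0,-0.009,0],4],[[0,0,0],[0,0,0],4],[[0,0.2,0],[0,0,0],4],[[0,0,0],[0,0,0],4]]'
python3 - <<'E'
from h import *
goto([.5797,-.005,.046],np.radians(5.4))
E
```

```text
time_s: 24.87
eef_pos: [0.5808, -0.0058, 0.0612]
eef_rot: [-0.706, 0.707, 0.034, -0.032]
wrist_force: [-1.1, 0.4, -1.6]
opening: 0.619
t=24.87 tcp=[ 0.5808 -0.0058  0.0612] shift cm [-0.1   1.52  0.09] jawdeg 5.3 rotvec [ 0.0012 -0.0011  0.0023] open 0.619 F [-1.1  0.4 -1.6] q6 -0.31
tool x [0.996 0.093 0.002] z [-0.093  0.996 -0.001] in final axes: [-0.1   1.52  0.09]
```

```bash
python3 -m jog '[[[-0.1,0.4,0.1],[0,0,0.002],4],[[0,0.4,0],[0,0,0],4],[[0,0.4,0],[0,0,0],4],[[0,0.35,0],[0,0,0],4],[[0,0,0],[0,0,0],4]]'
python3 - <<'E'
from h import *
goto([.5797,-.005,.046],np.radians(5.4))
E
```

```text
time_s: 25.28
eef_pos: [0.5805, -0.0045, 0.0454]
eef_rot: [-0.706, 0.707, 0.034, -0.032]
wrist_force: [-1.5, 0.0, -0.9]
opening: 0.617
t=25.28 tcp=[ 0.5805 -0.0045  0.0454] shift cm [-0.08 -0.06 -0.04] jawdeg 5.4 rotvec [ 0.0021 -0.0001  0.0024] open 0.617 F [-1.5  0.  -0.9] q6 -0.3
tool x [0.996 0.094 0.002] z [-0.094  0.996 -0.002] in final axes: [-0.08 -0.06 -0.04]
```

```bash
python3 -m jog '[[[0,0.05,0],[0,0,0],6],[[0,0,0],[0,0,0],7],[[0,0,0],[0,0,0],8],[[0,0,0],[0,0,0],8.5],[[0,-1.5,0],[0,0,0],8.5],[[0,-2.5,0],[0,0,0],8.5],[[0,-2.5,0],[0,0,0],8.5],[[0,-2.5,0],[0,0,0],8.5],[[-4,0,0],[0,0,0],8.5],[[-4,0,0],[0,0,0],8.5],[[-4,0,-1],[0,0,0],8.5],[[-4,0,-2],[0,0,0],8.5]]'
python3 -m jog '[[[-2,0,-4],[0,0,0],8.5],[[0,0,-4],[0,0,0],8.5],[[0,0,-4],[0,0,0],8.5],[[0,0,-4],[0,0,0],8.5],[[0,0,0],[0,0,0],8.5],[[0,0,0],[0,0,0],8.5]]'
python3 - <<'E'
from h import *
goto([.5933,-.154,.1],np.radians(5.4))
s=imaging.camera('scene');c=imaging.camera('top')
a=c['frame'][150:240,240:400];b=s['frame'][160:250,240:400]
cv2.imwrite('pics/n3.png',cv2.resize(np.vstack([a,b])[:,:,::-1],None,fx=3.3,fy=3.3,interpolation=cv2.INTER_CUBIC))
def world(cc,u,v):
    u,v=int(round(u)),int(round(v)); d=float(cc["depth"][v,u]); return cc["R"].T@(np.linalg.inv(cc["K"])@[u*d,v*d,d]-cc["t"])
for n,cc in(("s",s),("t",c)):
  roi=mask(cc,(0,150,60),(8,255,255))
  for a,ce,p in blobs(roi,20,0,100):
    w=np.array([world(cc,*q) for q in p]); print(n,"red",a,np.round(ce,1),"zmax",np.round(np.percentile(w[:,2],[10,50,90,100]),4), np.round(np.median(w,0),4))
  for k,q in(("nest0",(.5887,-.1043)),("nest1",(.5842,-.0545)),("nest2",(.5797,-.005)),("nest3",(.5751,.045))):
    z=[world(cc,*proj(cc,[q[0]+dx,q[1]+dy,.063]))[2] for dx in(-.018,0,.018) for dy in(-.012,0,.012)]
    print(n,k,np.round(z,4))
E
```

```text
time_s: 26.28
eef_pos: [0.4298, -0.048, 0.1409]
eef_rot: [-0.705, 0.708, 0.04, -0.03]
wrist_force: [-0.7, -1.4, 0.6]
opening: 0.997
time_s: 26.78
eef_pos: [0.4195, -0.2145, 0.144]
eef_rot: [-0.703, 0.71, 0.041, -0.029]
wrist_force: [-0.5, -0.5, 0.1]
opening: 0.996
t=26.78 tcp=[ 0.4195 -0.2145  0.144 ] shift cm [17.81  4.64  4.37] jawdeg 5.6 rotvec [0.011  0.0039 0.0162] open 0.996 F [-0.5 -0.5  0.1] q6 -0.83
tool x [0.995 0.098 0.016] z [-0.098  0.995 -0.011] in final axes: [17.87  4.4   4.39]
s red 64 [269.8 211.4] zmax [0.0678 0.078  0.0817 0.0852] [ 0.5995 -0.1541  0.078 ]
s nest0 [0.0668 0.0684 0.058  0.0624 0.0619 0.0663 0.0633 0.0583 0.062 ]
s nest1 [0.0672 0.0639 0.0637 0.0647 0.0648 0.0633 0.0626 0.062  0.0627]
s nest2 [0.0599 0.0603 0.0628 0.0649 0.0657 0.0626 0.0646 0.0582 0.0609]
s nest3 [0.0414 0.0366 0.042  0.0371 0.0347 0.0356 0.0351 0.0359 0.0353]
t red 51 [375.3 189.6] zmax [0.0765 0.0802 0.0833 1.3439] [ 0.591  -0.1537  0.0802]
t red 44 [574.2 358.2] zmax [0.0275 0.0406 0.0451 0.0563] [ 0.1252 -0.7086  0.0406]
t nest0 [0.0591 0.0634 0.0596 0.0624 0.0625 0.0648 0.0659 0.0625 0.0639]
t nest1 [0.0628 0.0616 0.061  0.0629 0.0659 0.0638 0.0684 0.0652 0.0598]
t nest2 [0.0619 0.0643 0.0623 0.0616 0.0633 0.0599 0.0658 0.0614 0.0643]
t nest3 [0.0363 0.0327 0.0346 0.0367 0.0353 0.0369 0.0331 0.0331 0.0404]
```

View pics/n3.png

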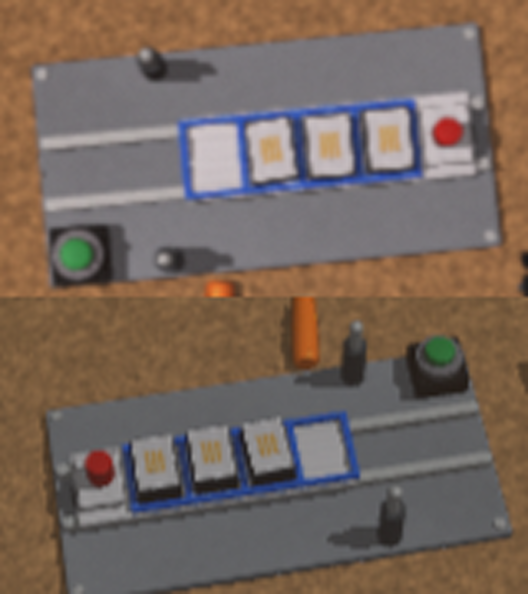

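```bash
python3 -m jog '[[[3.5,0,0.9],[0.011,0.004,0.016],7],[[3.5,0,0.9],[0,0,0],7],[[3.5,0,0.9],[0,0,0],7],[[3.5,1,0.9],[0,0,0],7],[[3,1,0.5],[0,0,0],7],[[0,0,0],[0,0,0],7],[[0,0,0],[0,0,0],7]]'
python3 - <<'E'
from h import *
goto([.593,-.1543,.056],np.radians(5.4))
E
```

```text
time_s: 27.47
eef_pos: [0.5898, -0.1413, 0.1216]
eef_rot: [0.707, -0.705, -0.035, 0.038]
wrist_force: [-0.9, -0.3, 0.2]
opening: 0.821
t=27.47 tcp=[ 0.5898 -0.1413  0.1216] shift cm [ 0.2   6.55 -1.34] jawdeg 5.9 rotvec [-0.0032  0.0094 -0.0038] open 0.821 F [-0.9 -0.3  0.2] q6 -0.54
tool x [ 0.995  0.103 -0.004] z [-0.103  0.995  0.003] in final axes: [ 0.19  6.56 -1.32]
```

```bash
python3 -m jog '[[[0.2,0.5,-1.3],[-0.003,0.009,-0.004],7],[[0,0,0],[0,0,0],7],[[0,1,0],[0,0,0],7],[[0,1.2,0],[0,0,0],7],[[0,0,0],[0,0,0],7],[[0,0,0],[0,0,0],7]]'
python3 - <<'E'
from h import *
goto([.593,-.1543,.056],np.radians(5.4))
E
```

```text
time_s: 27.97
eef_pos: [0.5901, -0.153, 0.0928]
eef_rot: [0.706, -0.706, -0.033, 0.034]
wrist_force: [0.1, 0.0, -0.1]
opening: 0.823
t=27.97 tcp=[ 0.5901 -0.153   0.0928] shift cm [ 0.28  3.68 -0.16] jawdeg 5.5 rotvec [-0.0005  0.0012 -0.0008] open 0.823 F [ 0.1  0.  -0.1] q6 -0.54
tool x [ 0.995  0.095 -0.001] z [-0.095  0.995  0.   ] in final axes: [ 0.27  3.68 -0.16]
```

```bash
python3 -m jog '[[[0.27,1,-0.15],[0,0.001,0],7],[[0,1,0],[0,0,0],6],[[0,0.9,0],[0,0,0],6],[[0,0.5,0],[0,0,0],6],[[0,0,0],[0,0,0],5],[[0,0,0],[0,0,0],4],[[0,0,0],[0,0,0],4]]'
python3 - <<'E'
from h import *
goto([.593,-.1543,.056],np.radians(5.4))
E
```

```text
time_s: 28.55
eef_pos: [0.5918, -0.1548, 0.0541]
eef_rot: [0.707, -0.706, -0.032, 0.034]
wrist_force: [-0.2, 0.6, -0.4]
opening: 0.468
t=28.55 tcp=[ 0.5918 -0.1548  0.0541] shift cm [ 0.12 -0.19  0.04] jawdeg 5.3 rotvec [-0.0015 -0.0017 -0.0026] open 0.468 F [-0.2  0.6 -0.4] q6 -0.54
tool x [ 0.996  0.092 -0.003] z [-0.092  0.996  0.001] in final axes: [ 0.12 -0.19  0.04]
```

```bash
python3 -m jog '[[[0.1,-0.2,0],[0,0,0],3.5],[[0,0,0],[0,0,0],1],[[0,0,0],[0,0,0],1],[[0,0,0],[0,0,0],1],[[0,0,0],[0,0,0],1],[[0,0,0],[0,0,0],1],[[0,0,0],[0,0,0],1],[[0,0,0],[0,0,0],1]]'
python3 - <<'E'
from h import *
goto([.593,-.1543,.072],np.radians(5.4))
E
```

```text
time_s: 29.22
eef_pos: [0.595, -0.1548, 0.0573]
eef_rot: [-0.706, 0.706, 0.034, -0.032]
wrist_force: [1.7, 0.0, -3.8]
opening: 0.268
t=29.22 tcp=[ 0.595  -0.1548  0.0573] shift cm [-0.19 -1.47  0.07] jawdeg 5.3 rotvec [ 0.0002 -0.0012  0.002 ] open 0.268 F [ 1.7  0.  -3.8] q6 -0.54
tool x [0.996 0.093 0.002] z [-0.093  0.996 -0.   ] in final axes: [-0.19 -1.47  0.07]
```

```bash
python3 -m jog '[[[0,-0.5,0],[0,0,0],1],[[0,-0.5,0],[0,0,0],1],[[0,-0.4,0],[0,0,0],1],[[0,-0.2,0],[0,0,0],1],[[0,0,0],[0,0,0],1]]'
python3 - <<'E'
from h import *
goto([.594,-.1543,.072],np.radians(5.4))
E
```

```text
time_s: 29.63
eef_pos: [0.5949, -0.1547, 0.0731]
eef_rot: [0.706, -0.706, -0.034, 0.032]
wrist_force: [4.5, -0.7, -9.4]
opening: 0.27
t=29.63 tcp=[ 0.5949 -0.1547  0.0731] shift cm [-0.08  0.11  0.05] jawdeg 5.3 rotvec [-0.0002 -0.0015  0.0022] open 0.27 F [ 4.5 -0.7 -9.4] q6 -0.54
tool x [0.996 0.093 0.002] z [-0.093  0.996  0.   ] in final axes: [-0.08  0.11  0.05]
```

```bash
python3 -m jog '[[[-0.05,0,0.5],[0,0,0],1],[[0,0,1],[0,0,0],1],[[0,0,1],[0,0,0],1],[[0,0,1],[0,0,0],1],[[0,0,1],[0,0,0],1],[[0,0,1],[0,0,0],1],[[0,0,1],[0,0,0],1],[[0,0,1],[0,0,0],1],[[0,0,0.5],[0,0,0],1],[[0,0,0],[0,0,0],1]]'
python3 - <<'E'
from h import *
goto([.594-.0941*.12,-.1547+.9956*.12,.072],np.radians(5.4))
E
```

```text
time_s: 30.47
eef_pos: [0.5872, -0.0748, 0.0714]
eef_rot: [-0.705, 0.708, 0.034, -0.031]
wrist_force: [5.1, -1.5, -7.8]
opening: 0.269
t=30.47 tcp=[ 0.5872 -0.0748  0.0714] shift cm [-0.08 -0.09  3.99] jawdeg 5.2 rotvec [ 0.0054 -0.0027  0.0047] open 0.269 F [ 5.1 -1.5 -7.8] q6 -0.42
tool x [0.996 0.091 0.005] z [-0.091  0.996 -0.005] in final axes: [-0.07 -0.06  3.99]
```

```bash
python3 -m jog '[[[-0.05,0,0.8],[0.005,-0.003,0.004],1],[[0,0,0.8],[0,0,0],1],[[0,0,0.8],[0,0,0],1],[[0,0,0.8],[0,0,0],1],[[0,0,0.3],[0,0,0],1],[[0,0,0],[0,0,0],1],[[0,0,0],[0,0,0],1]]'
python3 - <<'E'
from h import *
goto([.594-.0941*.12,-.1547+.9956*.12,.072],np.radians(5.4))
E
```

```text
time_s: 31.05
eef_pos: [0.5838, -0.039, 0.0711]
eef_rot: [-0.705, 0.707, 0.034, -0.033]
wrist_force: [4.3, -1.4, -9.8]
opening: 0.27
t=31.05 tcp=[ 0.5838 -0.039   0.0711] shift cm [-0.07 -0.09  0.39] jawdeg 5.4 rotvec [0.003  0.0005 0.0023] open 0.27 F [ 4.3 -1.4 -9.8] q6 -0.36
tool x [0.996 0.095 0.002] z [-0.095  0.996 -0.003] in final axes: [-0.07 -0.09  0.39]
```

```bash
python3 -m jog '[[[-0.05,0.3,0],[0,0,0],1],[[0,0.2,0.15],[0,0,0],1],[[0,0.2,0.15],[0,0,0],1],[[0,0.2,0.1],[0,0,0],1],[[0,0.2,0],[0,0,0],1],[[0,0,0],[0,0,0],1]]'
python3 - <<'E'
from h import *
goto([.594-.0941*.12,-.1547+.9956*.12,.0573],np.radians(5.4))
E
```

```text
time_s: 31.55
eef_pos: [0.5835, -0.0357, 0.0599]
eef_rot: [-0.705, 0.707, 0.034, -0.032]
wrist_force: [4.2, -0.2, -5.9]
opening: 0.267
t=31.55 tcp=[ 0.5835 -0.0357  0.0599] shift cm [-0.07  0.25  0.06] jawdeg 5.4 rotvec [ 0.0033 -0.0006  0.0033] open 0.267 F [ 4.2 -0.2 -5.9] q6 -0.36
tool x [0.996 0.093 0.003] z [-0.093  0.996 -0.003] in final axes: [-0.07  0.26  0.06]
```

```bash
python3 -m jog '[[[-0.05,0.2,0],[0,0,0],1],[[0,0.15,0],[0,0,0],2.5],[[0,0,0],[0,0,0],4],[[0,0,0],[0,0,0],5],[[0,0,0],[0,0,0],6],[[0,-1.5,0],[0,0,0],6.5],[[0,-3,0],[0,0,0],7],[[0,-4,0],[0,0,0],7],[[-3,-2,0],[0,0,0],7],[[-4,-1,0],[0,0,0],7],[[-4,0,0],[0,0,0],7],[[-4,0,0],[0,0,0],7]]'
python3 -m jog '[[[-3,0,-2],[0,0,0],7],[[-1,0,-4],[0,0,0],7],[[0,0,-4],[0,0,0],7],[[0,0,-4],[0,0,0],7],[[0,0,-2],[0,0,0],7],[[0,0,0],[0,0,0],7]]'
python3 - <<'E'
from h import *
goto([.485,.36,.1],np.radians(14))
s=imaging.camera('scene');c=imaging.camera('top')
a=c['frame'][150:270,150:400];b=s['frame'][140:260,240:490]
cv2.imwrite('pics/t1.png',cv2.resize(np.vstack([a,b])[:,:,::-1],None,fx=2.5,fy=2.5,interpolation=cv2.INTER_CUBIC))
for n,cc in(("s",s),("t",c)):
  for a,ce,p in blobs(mask(cc,(0,150,60),(8,255,255)),20,0,100): print(n,"red",a,np.round(ce,1),cast(cc,ce,.075))
E
```

```text
time_s: 32.55
eef_pos: [0.4339, -0.0505, 0.1802]
eef_rot: [-0.704, 0.708, 0.036, -0.032]
wrist_force: [-0.7, -0.5, 1.3]
opening: 0.816
time_s: 33.05
eef_pos: [0.4005, -0.2171, 0.1843]
eef_rot: [-0.703, 0.71, 0.039, -0.032]
wrist_force: [-0.0, 0.4, -0.5]
opening: 0.821
t=33.05 tcp=[ 0.4005 -0.2171  0.1843] shift cm [14.12  7.95 56.66] jawdeg 5.8 rotvec [ 0.0113 -0.1438  0.0082] open 0.821 F [-0.   0.4 -0.5] q6 -0.86
tool x [0.995 0.1   0.009] z [-0.1    0.995 -0.011] in final axes: [22.16  8.43 53.95]
s red 62 [310.5 205.3] [[ 0.58718981 -0.0362415 ]]
t red 48 [332.6 193.6] [[ 0.58129364 -0.03647253]]
t red 45 [574.3 358.2] [[ 0.13477378 -0.68936115]]
```

View pics/t1.png

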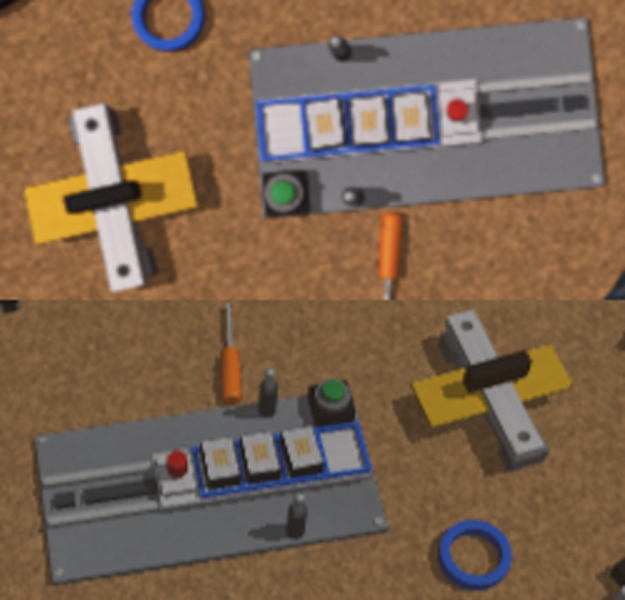

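```bash
python3 - <<'E'
from h import *
s=imaging.camera('scene');c=imaging.camera('top')
np.save('cs.npy',np.array([c,s],dtype=object),allow_pickle=True)
print("cam",-c["R"].T@c["t"],-s["R"].T@s["t"])
P={'t':[(285,169),(290,228),(186,200),(199,258)],'s':[(347,173),(359,225),(427,152),(450,195)]}
rows=[]
for n,cc in(('t',c),('s',s)):
    r=[]
    for u,v in P[n]:
        im=cv2.resize(cc["frame"][v-12:v+13,u-12:u+13,::-1],(200,200),interpolation=cv2.INTER_CUBIC)
        im=cv2.convertScaleAbs(im,alpha=1.5)
        for k in range(0,200,40): im[k,:]=(0,0,255);im[:,k]=(0,0,255)
        r.append(im)
    rows.append(np.hstack(r))
cv2.imwrite('pics/ph.png',np.vstack(rows))
u0=np.array([.5707,.0897]); ex=np.array([.9956,.0941])
for n,cc in(('t',c),('s',s)):
    print(n,"pred tips",[np.round(proj(cc,[*(u0+k*ex),z]),1) for k in(.085,-.085) for z in(.106,.07)])
    hsv=cv2.cvtColor(cc["frame"],cv2.COLOR_RGB2HSV)
E
```

```text
cam [ 0.47055424 -0.01083775  1.34394356] [ 1.31812715 -0.05232445  1.38156016]
t pred tips [array([283.7, 165.6]), array([284.8, 167.5]), array([289.2, 227.7]), array([290.2, 227.9])]
s pred tips [array([359.6, 217.8]), array([358.9, 223.7]), array([347.8, 167.7]), array([347.4, 174.3])]
```

View pics/ph.png

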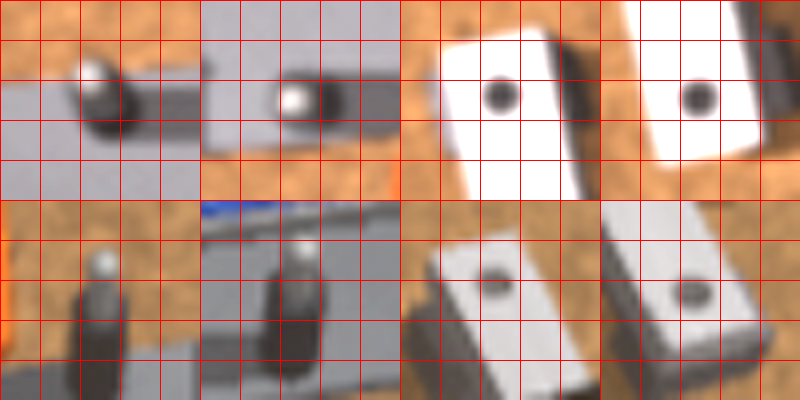

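```bash
python3 - <<'E'
from h import *
c,s=np.load('cs.npy',allow_pickle=True)
for cc,f,n in((c,(186.06,199.6),(198.9,257.8)),(s,(449.06,194.2),(426.3,150.06))):
    a=cast(cc,f,.05)[0];b=cast(cc,n,.05)[0]; d=a-b
    print("holes",a,b,"mid",(a+b)/2,"len",np.hypot(*d),"yaw",np.degrees(np.arctan2(d[1],d[0])))
o,p,R=tool()
for cc,ft,nt in((c,(283.8,165.9),(289.1,228.1)),(s,(359.7,218.2),(347.4,168.3))):
    a=cast(cc,ft,.105)[0];b=cast(cc,nt,.105)[0];d=a-b
    print("pins",a,b,"mid",(a+b)/2,np.hypot(*d),np.degrees(np.arctan2(d[1],d[0])))
goto([.485,.36,.12],np.radians(13.5))
E
```

```text
holes [0.56640207 0.38030566] [0.40168553 0.34061217] mid [0.4840438  0.36045891] len 0.1694317319244454 yaw 13.548847631195228
holes [0.56769054 0.37978575] [0.40285565 0.34061494] mid [0.48527309 0.36020035] len 0.1694251875704031 yaw 13.367631982276821
pins [0.65476039 0.09752407] [0.48501274 0.08212369] mid [0.56988656 0.08982388] 0.17044481418071794 5.183974504070211
pins [0.65600891 0.09782993] [0.48742248 0.080301  ] mid [0.5717157  0.08906547] 0.16949527110281826 5.936054850664395
t=33.25 tcp=[ 0.4003 -0.2121  0.1832] shift cm [14.36  6.02 56.06] jawdeg 6.0 rotvec [ 0.0078 -0.1309  0.0072] open 0.821 F [ 0.7 -0.1  1.1] q6 -0.86
tool x [0.994 0.105 0.008] z [-0.104  0.995 -0.007] in final axes: [21.6   6.32 53.65]
```

```bash
python3 -m jog '[[[0.8,0,3.9],[0.008,-0.011,0.007],6],[[0.8,0,3.9],[0,-0.011,0],6],[[0.8,0,3.9],[0,-0.011,0],6],[[0.8,0,3.9],[0,-0.011,0],6],[[0.9,0,3.9],[0,-0.011,0],6],[[1,0,3.9],[0,-0.011,0],6],[[1.1,0,3.9],[0,-0.011,0],6],[[1.2,0,3.9],[0,-0.011,0],6],[[1.3,0,3.9],[0,-0.011,0],6],[[1.4,0,3.9],[0,-0.011,0],6],[[1.5,0,3.9],[0,-0.011,0],6],[[1.6,0,3.9],[0,-0.011,0],6]]'
python3 -m jog '[[[1.6,0,3.9],[0,0,0],6],[[1.5,0,3],[0,0,0],6],[[0,0,0],[0,0,0],6],[[0,0,0],[0,0,0],6],[[0,0,0],[0,0,0],6]]'
python3 - <<'E'
from h import *
goto([.4847,.3603,.12],np.radians(13.5))
E
```

```text
time_s: 34.25
eef_pos: [0.4367, 0.2825, 0.1838]
eef_rot: [0.702, -0.701, -0.09, 0.09]
wrist_force: [1.7, -0.8, 0.5]
opening: 0.701
time_s: 34.67
eef_pos: [0.4383, 0.3704, 0.1829]
eef_rot: [0.701, -0.699, -0.097, 0.099]
wrist_force: [-1.1, 0.1, 0.4]
opening: 0.7
t=34.67 tcp=[0.4383 0.3704 0.1829] shift cm [ 4.2   6.27 -2.26] jawdeg 15.9 rotvec [-0.0027  0.0417 -0.0021] open 0.7 F [-1.1  0.1  0.4] q6 0.21
tool x [ 0.962  0.274 -0.002] z [-0.274  0.962  0.003] in final axes: [ 4.28  6.29 -2.06]
```

```bash
python3 -m jog '[[[2.1,0.5,-1.1],[-0.003,0.042,-0.002],6],[[2.1,1.5,-1],[0,0,0],6],[[0,2,0],[0,0,0],6],[[0,1.8,0],[0,0,0],6],[[0,0,0],[0,0,0],6],[[0,0,0],[0,0,0],6]]'
python3 - <<'E'
from h import *
goto([.4847,.3603,.056],np.radians(13.5))
E
```

```text
time_s: 35.17
eef_pos: [0.4821, 0.3566, 0.1253]
eef_rot: [-0.702, 0.703, 0.082, -0.082]
wrist_force: [1.0, 1.4, -0.3]
opening: 0.703
t=35.17 tcp=[0.4821 0.3566 0.1253] shift cm [0.33 6.93 0.31] jawdeg 13.4 rotvec [ 0.0014 -0.0021 -0.    ] open 0.703 F [ 1.   1.4 -0.3] q6 0.21
tool x [0.973 0.231 0.   ] z [-0.231  0.973 -0.001] in final axes: [0.33 6.93 0.3 ]
```

```bash
python3 -m jog '[[[0.3,0.8,0.3],[0,-0.002,0],6],[[0,1.3,0],[0,0,0],6],[[0,0.6,0],[0,0,0],6],[[0,0,0],[0,0,0],6],[[0,0,0],[0,0,0],6]]'
python3 - <<'E'
from h import *
goto([.4847,.3603,.056],np.radians(13.5))
E
```

```text
time_s: 35.58
eef_pos: [0.4849, 0.3601, 0.0994]
eef_rot: [-0.702, 0.702, 0.084, -0.082]
wrist_force: [-0.3, 0.1, 0.2]
opening: 0.703
t=35.58 tcp=[0.4849 0.3601 0.0994] shift cm [-0.03  4.34  0.03] jawdeg 13.5 rotvec [ 0.0007 -0.0007  0.0035] open 0.703 F [-0.3  0.1  0.2] q6 0.21
tool x [0.973 0.233 0.003] z [-0.233  0.973 -0.001] in final axes: [-0.01  4.34  0.03]
```

```bash
python3 -m jog '[[[0,1,0],[0,0,0.003],6],[[0,1.2,0],[0,0,0],6],[[0,1.2,0],[0,0,0],6],[[0,0.6,0],[0,0,0],6],[[0,0,0],[0,0,0],5],[[0,0,0],[0,0,0],5]]'
python3 - <<'E'
from h import *
goto([.4847,.3603,.057],np.radians(13.5))
E
```

```text
time_s: 36.08
eef_pos: [0.4846, 0.3604, 0.055]
eef_rot: [-0.702, 0.702, 0.083, -0.083]
wrist_force: [-0.8, -0.3, 1.2]
opening: 0.586
t=36.08 tcp=[0.4846 0.3604 0.055 ] shift cm [ 0.   -0.2  -0.01] jawdeg 13.5 rotvec [ 0.0007  0.0001 -0.0001] open 0.586 F [-0.8 -0.3  1.2] q6 0.21
tool x [ 0.972  0.234 -0.   ] z [-0.234  0.972 -0.001] in final axes: [ 0.   -0.2  -0.01]
```

```bash
python3 -m jog '[[[0,-0.15,0],[0,0,0],4],[[0,0,0],[0,0,0],1],[[0,0,0],[0,0,0],1],[[0,0,0],[0,0,0],1],[[0,0,0],[0,0,0],1],[[0,0,0],[0,0,0],1],[[0,0,0],[0,0,0],1],[[0,0,0],[0,0,0],1]]'
python3 - <<'E'
from h import *
goto([.4847,.3603,.057],np.radians(13.5))
E
python3 -m jog '[[[0,-1,0],[0,0,0],1],[[0,-2.5,0],[0,0,0],1],[[0,-3,0],[0,0,0],1],[[0,-3,0],[0,0,0],1],[[0,-2,0],[0,0,0],1],[[0,0,0],[0,0,0],1],[[0,0,0],[0,0,0],1]]'
python3 - <<'E'
from h import *
goto([.5708,.0894,.18],np.radians(5.5))
E
```

```text
time_s: 36.75
eef_pos: [0.4843, 0.3602, 0.0566]
eef_rot: [-0.702, 0.703, 0.083, -0.083]
wrist_force: [0.4, 0.3, -2.0]
opening: 0.248
t=36.75 tcp=[0.4843 0.3602 0.0566] shift cm [ 0.05 -0.04 -0.  ] jawdeg 13.5 rotvec [ 0.0009  0.0001 -0.0008] open 0.248 F [ 0.4  0.3 -2. ] q6 0.21
tool x [ 0.972  0.234 -0.001] z [-0.234  0.972 -0.001] in final axes: [ 0.05 -0.04 -0.  ]
time_s: 37.33
eef_pos: [0.482, 0.3592, 0.1767]
eef_rot: [-0.701, 0.703, 0.081, -0.085]
wrist_force: [0.7, -0.4, -5.2]
opening: 0.248
t=37.33 tcp=[0.482  0.3592 0.1767] shift cm [  2.33  -0.29 -28.31] jawdeg 13.5 rotvec [ 0.0026  0.1397 -0.0066] open 0.248 F [ 0.7 -0.4 -5.2] q6 0.21
tool x [ 0.972  0.234 -0.007] z [-0.234  0.972 -0.002] in final axes: [  6.25  -0.33 -27.71]
```

```bash
python3 -m jog '[[[0.4,0,-2],[0,0.014,0],1],[[0.4,0,-3],[0,0.014,0],1],[[0.5,0,-3],[0,0.014,0],1],[[0.5,0,-3],[0,0.014,0],1],[[0.5,0,-3],[0,0.014,0],1],[[0.6,0,-3],[0,0.014,0],1],[[0.6,0,-3],[0,0.014,0],1],[[0.6,0,-3],[0,0.014,0],1],[[0.6,0,-2.5],[0,0.014,0],1],[[0.6,0,-1],[0,0.014,0],1],[[0,0,0],[0,0,0],1],[[0,0,0],[0,0,0],1]]'
python3 - <<'E'
from h import *
goto([.5708,.0894,.145],np.radians(5.5))
E
```

```text
time_s: 38.33
eef_pos: [0.5733, 0.0964, 0.157]
eef_rot: [-0.705, 0.707, 0.021, -0.044]
wrist_force: [-0.7, 0.7, -3.4]
opening: 0.25
t=38.33 tcp=[0.5733 0.0964 0.157 ] shift cm [-0.28  1.21 -0.67] jawdeg 5.3 rotvec [ 0.0012 -0.0038 -0.032 ] open 0.25 F [-0.7  0.7 -3.4] q6 -0.12
tool x [ 0.995  0.092 -0.032] z [-0.092  0.996 -0.001] in final axes: [-0.32  1.2  -0.67]
```

```bash
python3 -m jog '[[[-0.3,0,-0.6],[0.001,-0.004,-0.032],1],[[0,0,0],[0,0,0],1],[[0,0,0],[0,0,0],1],[[0,0,0],[0,0,0],1]]'
python3 - <<'E'
from h import *
goto([.5708,.0894,.140],np.radians(5.5))
s=imaging.camera('scene');c=imaging.camera('top')
a=c['frame'][150:250,230:350];b=s['frame'][130:230,290:410]
cv2.imwrite('pics/p1.png',cv2.resize(np.hstack([a,b])[:,:,::-1],None,fx=3.3,fy=3.3,interpolation=cv2.INTER_CUBIC))
E
```

```text
time_s: 38.67
eef_pos: [0.5677, 0.0943, 0.1538]
eef_rot: [0.707, -0.705, -0.033, 0.037]
wrist_force: [-0.0, 0.7, -3.4]
opening: 0.246
t=38.67 tcp=[0.5677 0.0943 0.1538] shift cm [ 0.26  1.38 -0.52] jawdeg 5.7 rotvec [-0.0026  0.0037 -0.0058] open 0.246 F [-0.   0.7 -3.4] q6 -0.14
tool x [ 0.995  0.1   -0.006] z [-0.1    0.995  0.003] in final axes: [ 0.26  1.38 -0.52]
```

View pics/p1.png

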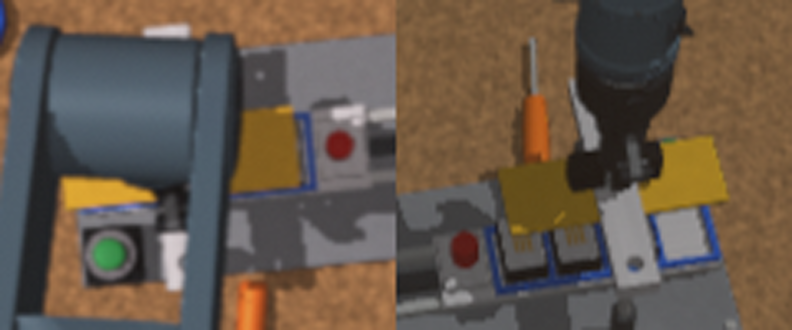

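```bash
python3 - <<'E'
from h import *
s=imaging.camera('scene')
o,p,R=tool()
X=p+R@[.085,.0066,0]  # bar top is .0066 below tcp (tool y down)
print("pred",proj(s,X),"seen 362.4,209.4 ->",cast(s,(362.4,209.4),X[2]),X)
E
python3 -m jog '[[[0.25,0,-0.5],[-0.003,0.004,-0.006],1],[[0,0,0],[0,0,0],1],[[0,0,0],[0,0,0],1],[[0,0,0],[0,0,0],1]]'
python3 - <<'E'
from h import *
goto([.5708,.0894,.140],np.radians(5.5))
E
```

```text
pred [362.18978484 209.87626154] seen 362.4,209.4 -> [[0.65153275 0.10325308]] [0.65296043 0.10251124 0.14724418]
time_s: 39.15
eef_pos: [0.5723, 0.0897, 0.1546]
eef_rot: [-0.706, 0.707, 0.035, -0.033]
wrist_force: [0.3, 0.4, -3.1]
opening: 0.248
t=39.15 tcp=[0.5723 0.0897 0.1546] shift cm [-0.16  1.46 -0.02] jawdeg 5.5 rotvec [0.0012 0.0006 0.0028] open 0.248 F [ 0.3  0.4 -3.1] q6 -0.15
tool x [0.995 0.096 0.003] z [-0.096  0.995 -0.001] in final axes: [-0.15  1.46 -0.02]
```

```bash
python3 -m jog '[[[-0.1,0.4,0],[0.001,0,0.003],1],[[0,0.5,0],[0,0,0],1],[[0,0.4,0],[0,0,0],1],[[0,0.2,0],[0,0,0],1],[[0,0,0],[0,0,0],1],[[0,0,0],[0,0,0],1]]'
python3 - <<'E'
from h import *
goto([.5708,.0894,.0966],np.radians(5.5))
E
```

```text
time_s: 39.65
eef_pos: [0.5709, 0.0894, 0.1374]
eef_rot: [0.706, -0.706, -0.033, 0.034]
wrist_force: [0.8, 0.8, -3.0]
opening: 0.246
t=39.65 tcp=[0.5709 0.0894 0.1374] shift cm [-0.    4.08 -0.  ] jawdeg 5.5 rotvec [-0.0002 -0.     -0.0016] open 0.246 F [ 0.8  0.8 -3. ] q6 -0.15
tool x [ 0.995  0.096 -0.002] z [-0.096  0.995  0.   ] in final axes: [-0.01  4.08 -0.  ]
```

Aligned. Lower gently and watch force.

```bash
python3 -m jog '[[[0,0.3,0],[0,0,0],1],[[0,0.3,0],[0,0,0],1],[[0,0.3,0],[0,0,0],1],[[0,0,0],[0,0,0],1]]'
python3 - <<'E'
from h import *
goto([.5708,.0894,.0966],np.radians(5.5)); print(ctrl.get_obs()["torque"])
E
```

```text
time_s: 39.98
eef_pos: [0.571, 0.0895, 0.1276]
eef_rot: [0.706, -0.706, -0.033, 0.034]
wrist_force: [-0.4, -0.2, -2.8]
opening: 0.248
t=39.98 tcp=[0.571  0.0895 0.1276] shift cm [-0.01  3.1  -0.01] jawdeg 5.5 rotvec [-0.0001  0.     -0.0014] open 0.248 F [-0.4 -0.2 -2.8] q6 -0.15
tool x [ 0.995  0.096 -0.001] z [-0.096  0.995  0.   ] in final axes: [-0.02  3.1  -0.01]
[0.00065966 0.03272886 0.02025307]
```

```bash
python3 -m jog '[[[0,0.3,0],[0,0,0],1],[[0,0.3,0],[0,0,0],1],[[0,0.3,0],[0,0,0],1],[[0,0.3,0],[0,0,0],1],[[0,0,0],[0,0,0],1]]'
python3 - <<'E'
from h import *
goto([.5708,.0894,.0966],np.radians(5.5)); print(ctrl.get_obs()["torque"])
E
```

```text
time_s: 40.4
eef_pos: [0.571, 0.0895, 0.1143]
eef_rot: [0.706, -0.706, -0.034, 0.034]
wrist_force: [0.3, 0.7, -3.5]
opening: 0.244
t=40.40 tcp=[0.571  0.0895 0.1143] shift cm [-0.02  1.77 -0.  ] jawdeg 5.5 rotvec [-0.0001  0.0001 -0.0012] open 0.244 F [ 0.3  0.7 -3.5] q6 -0.15
tool x [ 0.995  0.096 -0.001] z [-0.096  0.995  0.   ] in final axes: [-0.02  1.77 -0.  ]
[-0.03238469  0.02017415 -0.01767504]
```

```bash
python3 -m jog '[[[0,0.3,0],[0,0,0],1],[[0,0.3,0],[0,0,0],1],[[0,0.3,0],[0,0,0],1],[[0,0.3,0],[0,0,0],1],[[0,0.3,0],[0,0,0],1],[[0,0,0],[0,0,0],1]]'
python3 - <<'E'
from h import *
goto([.5708,.0894,.0966],np.radians(5.5)); print(ctrl.get_obs()["torque"])
E
```

```text
time_s: 40.9
eef_pos: [0.571, 0.0895, 0.0976]
eef_rot: [0.706, -0.706, -0.033, 0.034]
wrist_force: [-0.2, 0.6, -3.6]
opening: 0.247
t=40.90 tcp=[0.571  0.0895 0.0976] shift cm [-0.02  0.1  -0.  ] jawdeg 5.5 rotvec [-0.0001 -0.     -0.0012] open 0.247 F [-0.2  0.6 -3.6] q6 -0.15
tool x [ 0.995  0.096 -0.001] z [-0.096  0.995  0.   ] in final axes: [-0.02  0.1  -0.  ]
[ 0.00216434  0.02452018 -0.01042451]
```

```bash
python3 -m jog '[[[0,0.15,0],[0,0,0],1],[[0,0.15,0],[0,0,0],1],[[0,0.1,0],[0,0,0],1],[[0,0,0],[0,0,0],1]]'
python3 - <<'E'
from h import *
goto([.5708,.0894,.0966],np.radians(5.5)); print(ctrl.get_obs()["torque"])
E
```

```text
time_s: 41.23
eef_pos: [0.5718, 0.0895, 0.0969]
eef_rot: [-0.706, 0.706, 0.034, -0.034]
wrist_force: [0.1, 0.7, -3.3]
opening: 0.251
t=41.23 tcp=[0.5718 0.0895 0.0969] shift cm [-0.1   0.03 -0.  ] jawdeg 5.5 rotvec [ 0.0004  0.0004 -0.0001] open 0.251 F [ 0.1  0.7 -3.3] q6 -0.15
tool x [ 0.995  0.096 -0.   ] z [-0.096  0.995 -0.   ] in final axes: [-0.1   0.03 -0.  ]
[0.01196769 0.02005481 0.05106107]
```

```bash
python3 -m jog '[[[0,0.2,0],[0,0,0],1],[[0,0.2,0],[0,0,0],1],[[0,0.2,0],[0,0,0],1]]'
python3 - <<'E'
from h import *
goto([.5708,.0894,.0966],np.radians(5.5)); print(ctrl.get_obs()["torque"])
E
```

```text
time_s: 41.48
eef_pos: [0.5722, 0.0895, 0.0965]
eef_rot: [-0.706, 0.707, 0.034, -0.034]
wrist_force: [-9.7, 0.0, 14.3]
opening: 0.245
t=41.48 tcp=[0.5722 0.0895 0.0965] shift cm [-0.14 -0.01  0.  ] jawdeg 5.6 rotvec [ 0.0011  0.0011 -0.0001] open 0.245 F [-9.7  0.  14.3] q6 -0.15
tool x [ 0.995  0.097 -0.   ] z [-0.097  0.995 -0.001] in final axes: [-0.14 -0.01  0.  ]
[-0.0748866   1.53433539 -0.08150755]
```

```bash
python3 -m jog '[[[0,0,0],[0,0,0],2.5],[[0,0,0],[0,0,0],3.5],[[0,0,0],[0,0,0],4.5],[[0,0,0],[0,0,0],5],[[0,0,0],[0,0,0],5],[[0,-1,0],[0,0,0],5],[[0,-2,0],[0,0,0],5],[[0,-3,0],[0,0,0],5],[[0,-3,0],[0,0,0],4],[[-3,-1,0],[0,0,0],2],[[-4,0,0],[0,0,0],0],[[-4,0,0],[0,0,0],0]]'
python3 -m jog '[[[-4,0,0],[0,0,0],0],[[-4,0,-1],[0,0,0],0],[[0,0,-4],[0,0,0],0],[[0,0,-4],[0,0,0],0],[[0,0,-4],[0,0,0],0],[[0,0,-4],[0,0,0],0],[[0,0,-4],[0,0,0],0],[[0,0,0],[0,0,0],0],[[0,0,0],[0,0,0],0]]'
python3 - <<'E'
from h import *
s=imaging.camera('scene');c=imaging.camera('top')
a=c['frame'][140:260,235:395];b=s['frame'][140:260,250:410]
cv2.imwrite('pics/p2.png',cv2.resize(np.hstack([a,b])[:,:,::-1],None,fx=2.5,fy=2.5,interpolation=cv2.INTER_CUBIC))
def world(cc,u,v):
    u,v=int(round(u)),int(round(v)); d=float(cc["depth"][v,u]); return cc["R"].T@(np.linalg.inv(cc["K"])@[u*d,v*d,d]-cc["t"])
for n,cc in(("s",s),("t",c)):
  for a,ce,p in blobs(mask(cc,(40,60,30),(85,255,255)),30):
    w=np.array([world(cc,*q) for q in p])
    print(n,"green",a,np.round(ce,1),np.round(np.median(w,0),4),np.round(cast(cc,ce,.056),4))
  # plate heights: bar ends and panel
  u0=np.array([.571,.0895]);ex=np.array([.9953,.0958]);ey=np.array([-.0958,.9953])
  for k,(i,j,z) in dict(barF=(.07,0,.09),barN=(-.07,0,.09),pan0=(0,-.07,.08),pan1=(0,.07,.08),panR=(.02,-.07,.08),panL=(-.02,.07,.08)).items():
    w=np.array([world(cc,*(proj(cc,[*(u0+i*ex+j*ey),z])+[a,b])) for a in(-1,0,1) for b in(-1,0,1)]); print(n,k,np.round(np.median(w,0),4))
goto([.49,.1593,.1],np.radians(5.5))
E
```

```text
time_s: 42.48
eef_pos: [0.4674, 0.0779, 0.205]
eef_rot: [-0.706, 0.707, 0.037, -0.031]
wrist_force: [-1.2, 0.0, -0.3]
opening: 0.05
time_s: 43.23
eef_pos: [0.3974, -0.1455, 0.2109]
eef_rot: [-0.703, 0.709, 0.043, -0.029]
wrist_force: [0.7, 1.0, 0.0]
opening: -0.004
s green 65 [372.8 176. ] [0.4938 0.158  0.0616] [[0.4895 0.1597]]
s green 130 [182.9 182.3] [ 0.4511 -0.4255  0.0287] [[ 0.4669 -0.4165]]
s green 144 [209.8 181.6] [ 0.4543 -0.3408  0.0283] [[ 0.4707 -0.3352]]
s barF [0.6414 0.0956 0.0897]
s barN [0.5028 0.084  0.0907]
s pan0 [0.5763 0.0184 0.0785]
s pan1 [0.5625 0.1578 0.0786]
s panR [0.5968 0.0226 0.08  ]
s panL [0.5421 0.1577 0.0796]
t green 81 [262.7 226.5] [0.4886 0.1593 0.0619] [[0.4899 0.1604]]
t green 191 [438.8 240.5] [ 0.4522 -0.3393  0.0292] [[ 0.4513 -0.3338]]
t green 187 [467.5 241.9] [ 0.4469 -0.4212  0.0299] [[ 0.4474 -0.4139]]
t green 32 [558.8 342.5] [ 0.1686 -0.6662  0.0417] [[ 0.172  -0.6585]]
t barF [0.6399 0.0956 0.089 ]
t barN [0.5019 0.0837 0.0904]
t pan0 [0.5772 0.021  0.0777]
t pan1 [0.563  0.1596 0.081 ]
t panR [0.5964 0.0209 0.0807]
t panL [0.5438 0.1569 0.0795]
t=43.33 tcp=[ 0.3977 -0.1441  0.2108] shift cm [12.14 11.04 29.32] jawdeg 6.0 rotvec [0.0094 0.0085 0.0189] open 0.0 F [ 0.3 -0.1  0.8] q6 -0.74
tool x [0.994 0.104 0.019] z [-0.104  0.995 -0.009] in final axes: [12.09 11.08 29.32]
```

View pics/p2.png

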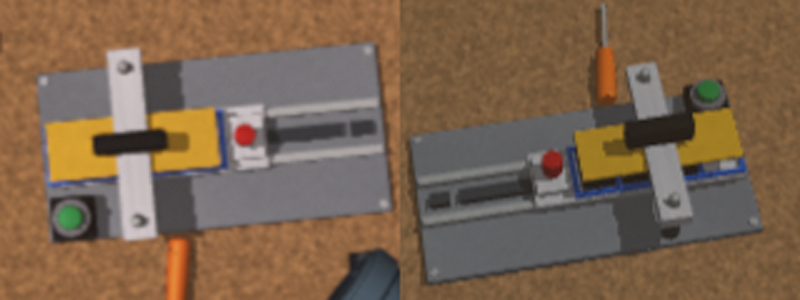

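```bash
python3 -m jog '[[[1.4,0,3.3],[0.009,0.008,0.019],0],[[1.4,0,3.3],[0,0,0],0],[[1.4,0,3.3],[0,0,0],0],[[1.4,0,3.3],[0,0,0],0],[[1.4,0,3.3],[0,0,0],0],[[1.4,0,3.3],[0,0,0],0],[[1.4,1.5,3.3],[0,0,0],0],[[1.4,2,3.3],[0,0,0],0],[[0.7,2,2],[0,0,0],0],[[0,2,0],[0,0,0],0],[[0,0,0],[0,0,0],0],[[0,0,0],[0,0,0],0]]'
python3 - <<'E'
from h import *
goto([.4903,.1592,.066],np.radians(5.5))
E
```

```text
time_s: 44.33
eef_pos: [0.4837, 0.1815, 0.138]
eef_rot: [0.706, -0.706, -0.044, 0.04]
wrist_force: [0.4, -0.5, 0.4]
opening: 0.002
t=44.33 tcp=[0.4837 0.1815 0.138 ] shift cm [ 0.36  7.2  -2.3 ] jawdeg 6.8 rotvec [-0.0007  0.0224  0.0051] open 0.002 F [ 0.4 -0.5  0.4] q6 0.01
tool x [0.993 0.118 0.005] z [-0.118  0.993  0.001] in final axes: [ 0.44  7.2  -2.28]
```

```bash
python3 -m jog '[[[0.4,0,-2.2],[0,0.022,0.005],0],[[0,0,0],[0,0,0],0],[[0,1.5,0],[0,0,0],0],[[0,2,0],[0,0,0],0],[[0,1.8,0],[0,0,0],0],[[0,0.3,0],[0,0,0],0],[[0,0,0],[0,0,0],0],[[0,0,0],[0,0,0],0]]'
python3 - <<'E'
from h import *
goto([.4903,.1592,.061],np.radians(5.5))
E
```

```text
time_s: 45.0
eef_pos: [0.4926, 0.1615, 0.0917]
eef_rot: [0.707, -0.706, -0.039, 0.03]
wrist_force: [0.6, 0.1, -0.6]
opening: -0.0
t=45.00 tcp=[0.4926 0.1615 0.0917] shift cm [-0.29  3.07 -0.21] jawdeg 5.6 rotvec [-0.001   0.0018  0.0119] open -0.0 F [ 0.6  0.1 -0.6] q6 -0.01
tool x [0.995 0.098 0.012] z [-0.098  0.995  0.001] in final axes: [-0.25  3.07 -0.21]
```

```bash
python3 -m jog '[[[-0.25,0.8,-0.2],[0,0,0.012],0],[[0,1,0],[0,0,0],0],[[0,0.7,0],[0,0,0],0],[[0,0,0],[0,0,0],0],[[0,0,0],[0,0,0],0]]'
python3 - <<'E'
from h import *
goto([.4903,.1592,.061],np.radians(5.5))
E
```

```text
time_s: 45.42
eef_pos: [0.4928, 0.1593, 0.0685]
eef_rot: [0.707, -0.706, -0.036, 0.033]
wrist_force: [-0.2, 0.0, 0.4]
opening: 0.0
t=45.42 tcp=[0.4928 0.1593 0.0685] shift cm [-0.25  0.74  0.01] jawdeg 5.6 rotvec [-0.001   0.0016  0.0051] open 0.0 F [-0.2  0.   0.4] q6 -0.02
tool x [0.995 0.097 0.005] z [-0.097  0.995  0.001] in final axes: [-0.25  0.75  0.02]
```

```bash
python3 -m jog '[[[-0.2,0.3,0],[0,0,0],0],[[0,0.3,0],[0,0,0],0],[[0,0.3,0],[0,0,0],0],[[0,0.3,0],[0,0,0],0],[[0,0.3,0],[0,0,0],0]]'
```

```text
time_s: 45.83
eef_pos: [0.4915, 0.1592, 0.0552]
eef_rot: [0.707, -0.706, -0.037, 0.033]
wrist_force: [-17.8, -3.4, 51.1]
opening: -0.001
```

```bash
python3 -m jog '[[[0,-0.3,0],[0,0,0],0],[[0,-1,0],[0,0,0],0],[[0,-2,0],[0,0,0],0],[[0,-3,0],[0,0,0],0],[[0,-4,0],[0,0,0],0],[[-2,-3,-3],[0,0,0],0],[[-2,0,-3.5],[0,0,0],0],[[-2,0,-3.5],[0,0,0],0],[[-2,0,-3.5],[0,0,0],0],[[-2,0,-3.5],[0,0,0],0],[[0,0,-4],[0,0,0],0],[[0,0,-4],[0,0,0],0]]'
python3 -m jog '[[[0,0,-4],[0,0,0],0],[[0,0,-4],[0,0,0],0],[[0,0,-4],[0,0,0],0],[[0,0,0],[0,0,0],0],[[0,0,0],[0,0,0],0],[[0,0,0],[0,0,0],0]]'
python3 - <<'E'
from h import *
s=imaging.camera('scene');c=imaging.camera('top')
crop(c,150,490,130,275,2.35,"pics/f1.png")
def world(cc,u,v):
    u,v=int(round(u)),int(round(v)); d=float(cc["depth"][v,u]); return cc["R"].T@(np.linalg.inv(cc["K"])@[u*d,v*d,d]-cc["t"])
for n,cc in(("s",s),("t",c)):
  for nm,lo,hi in(("green",(40,60,30),(85,255,255)),("red",(0,150,60),(8,255,255))):
   for a,ce,p in blobs(mask(cc,lo,hi),30,0,250):
    w=np.array([world(cc,*q) for q in p]); print(n,nm,a,np.round(ce,1),np.round(np.median(w,0),4))
  u0=np.array([.571,.0895]);ex=np.array([.9953,.0958])
  for i in(.07,-.07):
    w=np.array([world(cc,*(proj(cc,[*(u0+i*ex),.09])+[a,b])) for a in(-1,0,1) for b in(-1,0,1)]); print(n,i,np.round(np.median(w,0),4))
E
```

```text
time_s: 46.83
eef_pos: [0.4172, -0.0981, 0.1954]
eef_rot: [-0.705, 0.707, 0.045, -0.035]
wrist_force: [1.3, 0.2, -0.2]
opening: -0.005
time_s: 47.33
eef_pos: [0.4294, -0.2316, 0.198]
eef_rot: [-0.703, 0.709, 0.043, -0.029]
wrist_force: [0.2, 1.3, -0.4]
opening: 0.003
s green 65 [372.8 176. ] [0.4922 0.1591 0.0611]
s green 129 [183.2 182.2] [ 0.4506 -0.4241  0.0285]
s green 124 [209.8 181.7] [ 0.4554 -0.3403  0.0286]
s red 66 [310.6 205.2] [ 0.5879 -0.0356  0.0776]
s 0.07 [0.6415 0.0956 0.0892]
s -0.07 [0.5017 0.0842 0.0913]
t green 81 [262.7 226.5] [0.4886 0.1588 0.0618]
t green 158 [467.8 240.6] [ 0.4553 -0.4241  0.0298]
t green 32 [558.8 342.5] [ 0.1685 -0.6657  0.041 ]
t red 49 [332.6 193.7] [ 0.5801 -0.0373  0.0796]
t red 45 [574.3 358.2] [ 0.1244 -0.7079  0.0403]
t 0.07 [0.64   0.0954 0.0899]
t -0.07 [0.5019 0.0837 0.0898]
```

View pics/f1.png

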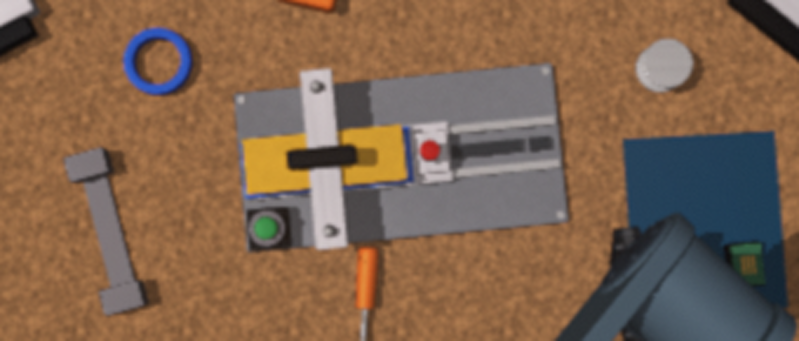

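```bash
python3 -c "
from bench import ctrl
print(ctrl.hand_in())"
```

```text
the job is handed in; nothing more can be done
None
```

The job is done and handed in at about 47 s of robot time. One thing could count against it: the button press peaked at 51 N on the wrist. That is under the 120 N wrist limit. The contact was at the closed fingertips, so I assumed the 40 N limit on the arm and gripper body does not apply.

**What I did**
- I moved both finished modules from nests 1 and 3 to the blue mat.
- I put the three bare modules from the mat into nests 1 to 3; the fourth nest stays empty.
- I pulled the plunger, slid the carriage about 119–120 mm to the test station, and the pin dropped into the slot.
- I lowered the plate onto the pins with no side force until it stopped on the shoulders, then pressed the green button and let it go.

**Last checks**
- **Modules:** the three bare tops were flat at about 63 mm before the slide, as expected for modules on the nest floors. I did not re-measure them under the plate. Both green modules lie on the mat.
- **Plunger:** the knob is at the same height it had at the load station when down, within about 1 mm, so the pin is in the slot.
- **Plate:** both bar ends read 89–91 mm (expected 90), so it is level and fully down.
- **Button:** it is back at its starting height, about 61 mm.
- **Bystanders:** I saw no sign that the screwdriver, tape or spool moved, but I only judged that by eye in the pictures.

No check failed. I did not notice a knocked module or a slackened grip.

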